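Lock the spring-loaded bayonet cap on the centrifuge gear case

ROBOT

A 6-joint arm with a two-finger parallel gripper is mounted at the origin on the work surface. World frame = base frame: x ahead of the robot, y to its left, z up, the work surface at z = 0. Lengths are in mm, angles in rad, forces in N, time in s.
With the tool pointing down it reaches from about 350 to 975 mm from the base axis. Payload 7.1 kg.
Tool frame: the origin (TCP) lies on the front face of the gripper's body, between the roots of the fingers; the fingertips stand 80 mm ahead of it and the grasp point (between the pads) lies 61 mm ahead of it (ctrl.tcp_to_grasp is the distance from the TCP to the grasp point, in mm); z points along the fingers, y is the direction in which the jaws open and shut (so a half turn about z gives the same grasp; the last joint's range is limited). The gripper opens to 88 mm and grips with 3 to 60 N. Pads are 20 mm wide; open, the fingers measure 115 mm over their backs; the gripper's body (75 mm by 178 mm) begins 61 mm behind the grasp point.
Start: joints at [1.124, 0.423, 1.63, -0, 1.089, -0.019], TCP at [259.262, 568.673, 302.675] pointing down, gripper open.
Joint ranges: [-3, 3], [-0.9, 2.11], [0.09, 2.58], [-1.31, 4.45], [0.11, 2.69], [-2.54, 2.54]. Speed limits (rad/s): [2.39, 2.39, 3.01, 3.14, 3.14, 3.14].

INTERFACE

Orientations are given as a rotation vector (axis times angle).
In Python, from workcell import telemetry, get_image, ctrl gives the robot as it stands.
- The arm moves only by the tool send_rows, never from a script. Its argument "rows" is a list of rows, each a list of 5 numbers: the shift along the tool's x, y, z in m, then the turn about the tool's z in rad, then the opening, from -1 (shut) to 1 (fully open). A call has 1 to 5 rows; each row shifts and turns the commanded pose from where the row before left it, along the tool's axes as they then stand; what a row does not reach is not made up. A row lasts 1/10 s, in which the tool goes at most 50 mm and 8.59 degrees, less where a joint would pass 70% of its speed; a pose out of reach is approached as far as the arm can. A call with a gripper value outside its range is refused whole. The fingers move at their own pace and stop on an object; the grip force is fixed at half the most. Time passes only in rows, so rows that do not move let the fingers close. It gives the time, the measured TCP pose, the force and the opening at its end, in the units of the state.
- telemetry.get_obs(): the state, without advancing time (a new reading comes with each control period).
- get_image(name): name is "side" or "top" or "wrist"; returns a dict with "color" (384x512x3 uint8, blue, green, red), "z_map" (384x512 float32, mm along the optical axis (not along the pixel's ray), 0 where there is no reading), "camera_matrix" (3x3 intrinsics, pixels), "k1" (the pictures are not rectified: a ray, as slopes to the right and down, at radius r is drawn at 1 + k1 r^2 times it, then the intrinsics apply), "rvec" (rotation vector, rad) and "tvec" (3), from world to camera coordinates, as OpenCV has them. Camera axes: x right, y down, z forward; pixel columns grow to the right and rows downward; lengths in mm; the calibration is good to about 2 mm. A picture is of the moment at which its call begins.
- ctrl.close_job(): hands the job in, once; it reports no verdict.
The state is a dict: "t": time; "qpos": joint angles; "qvel": joint speeds; "joint_torque": joint torques, N m; "ee_pos": TCP position; "orientation": TCP orientation; "ft_force": force on the tool from outside, world axes, zero at the start; "moment": the same for the moment, N m; "width": finger opening in mm.
Only numpy, scipy, OpenCV 4.12 (cv2) and the standard library are available. Lean on these libraries where they do the work, as an engineer would, in place of code of your own. Each camera call takes 0.05 s, during which the arm holds its last target.

TASK

Close the oil mouth of the centrifuge gear case that is clamped at a slant in the vise: swing the copper dust cover well clear to the side, then fit the brass cap by passing its lugs through the notches, pressing it in against the spring, turning it a quarter turn clockwise to its stop and letting it spring back so that it is locked in its recesses. Leave the cap locked and let go of it, with the cover still swung aside, and leave the other things on the bench where they are.

Things in the scene. Friction and masses are not known exactly. Their poses are not given: they have to be found in the camera images.
- cap: Loose brass bayonet cap, 66 mm tall, about 180 g, standing upright on the bench at the start. Origin: centre of the underside of its shank; z up through the cap, x along its handle and its lugs (a half turn gives the same cap). Shank 28 mm in diameter, its nose tapered to 21 mm over the lowest 5 mm. Round brim 48 mm in diameter at z 27 to 32 mm.
- cap_lug (a point): Tip of one of the cap's two steel lugs, which stick out of the shank each way along the cap's x, in line with the handle: 9 mm wide, 6 mm high (8 to 14 mm above the cap's origin), 47 mm from tip to tip.
- cap_handle (a point): Centre of the top of the cap's flat bar handle, 66 mm above the cap's origin: 38 mm long along the cap's x, 14 mm thick along y, rising 34 mm from the top of the brim; grip it across its thickness.
- socket: Round oil mouth of the gear case, fixed, 142 mm above the bench, its axis slanting 30 degrees from vertical, leaning roughly towards the robot. Origin: centre of the mouth, at the top of its notched brass flange; z outwards along the axis; x: where the cap's lugs and handle point when locked (two red lines on the rim). Bore in the flange 32 mm, outer rim 64 mm in diameter.
- notch (a point): Middle of one of two opposite entry notches in the flange, 13.6 mm wide, 52 mm from tip to tip. Their line lies 80 degrees (1.396 rad) counterclockwise from the socket's x, seen from outside (positive about z); the cap may enter either way round. Once below the lands the cap turns 80 degrees clockwise; stops lie up to 9 degrees beyond. Turning the other way is blocked.
- recess (a point): Roof of one of two lock recesses in the underside of the flange, on the socket's x, 4 mm below the mouth, 13.6 mm wide; the lugs spring up into them. Between notch and recess the flange (the land) is 8 mm thick: the top of a lug must be more than 8 mm below the mouth to pass.
- seat (a point): Point on the axis 18 mm below the mouth, where the cap's origin lies when locked (9 mm of shank then shows under the brim). A spring plunger in the bore meets the cap's underside 12 mm below the mouth with 4 N and pushes 7 N at 18 mm, 9 N at 22 mm, where the lugs just clear the lands. At 27 mm (11.5 N) the brim meets the mouth; about 25 mm is right for turning.
- cover (a joint): Copper dust cover, a disc 54 mm in diameter, 4 mm thick, 1 to 5 mm above the mouth, on a pivot parallel to the socket's axis. Angle in rad: 0 is centred on the mouth, growing as it swings counterclockwise seen from outside (towards the robot's right), stop at 2.1. Starts between 0 and 0.35, needs about 1 N at its knob, stays where it is left. Beyond 1.4 it is clear of the cap.
- cover_knob (a point): Centre of the top end of the cover's upright walnut knob: 12 mm in diameter, 26 mm tall, parallel to the socket's axis, 42 mm from the pivot; its top stands 31 mm above the level of the mouth.
- cover_pivot (a point): Point on the cover's pivot axis, level with the mouth, 42 mm from the socket's axis on its upper side (away from the robot). The pivot's own parts rise 6 mm above the mouth.
- vise: Fixed small grey cast vise with a base 150 x 96 mm and jaws to 77 mm height, origin at the centre of its underside; it holds the gear case. The screw with its cross bar sticks out 70 mm on its +y side, at 40 mm height.
- bucket: Brass swing bucket, 42 mm in diameter, 75 mm tall, with two trunnions 62 mm from tip to tip; bystander, origin at its underside. It or the cap stands on the left, the other on the right.
- tube1: Glass tube in a nickel sleeve, 32 mm in diameter, 113 mm tall, standing; bystander, origin at its underside.
- tube2: Second glass tube in a nickel sleeve, the same; bystander.
- crank: Cast-iron crank, 135 mm long, with upright walnut grip 91 mm tall, lying; bystander, origin under the middle of its arm.
- nut: Steel hexagon spindle nut, 30 mm across flats, 16 mm tall; bystander, origin at its underside.
- oilcan: Green oil can with a bent spout, 80 mm in diameter, 153 mm tall; bystander, origin at its underside.
Things that resemble listed ones, but are neither listed nor needed, are in the scene too. What is shaped like the cap but blue or pink is not meant.

How it is judged (in metres and radians):
On the way, in this order (a step that is already met when the one before it is completed fails the run):
1. the dust cover is swung clear of the mouth (value of joint cover above 1.35 rad), for 0.2 s.
2. the cap is pressed into the mouth against the spring, deep enough for its lugs to pass the lands (z of cap in the frame of socket below -0.0215 m and distance between cap and seat below 0.012 m and angle between the z axis of cap and the z axis of socket, either way round below 0.25 rad), for 0.1 s.
At the end, for the whole second after the job is handed in: The cap is locked and at rest: its origin within 4 mm of the seat point and within 2.5 mm of the locked height, its handle within 0.25 rad of the locked direction, its axis within 0.15 rad of the socket's; the dust cover stands beyond 1.35 rad (distance between cap and seat below 0.004 m and z of cap in the frame of socket between -0.0205 and -0.0155 m and angle between the x axis of cap and the x axis of socket, either way round below 0.25 rad and angle between the z axis of cap and the z axis of socket, either way round below 0.15 rad and value of joint cover above 1.35 rad and linear speed of cap below 0.02 m/s); the robot touches nothing.
It fails at once if a bystander on the bench is moved by more than 30 mm (distance of any of bucket, tube1, tube2, crank, nut, oilcan from where it was at the start of the episode above 0.03 m).
It fails at once if a glass tube or the bucket is tipped over (angle between any of tube1, tube2, bucket's own z axis and vertical above 0.5 rad).
It also fails if it takes over 61 s, if anything falls off the work surface, if the arm or the gripper's body presses on something with over 40 N, if the wrist force passes 120 N, or if a joint passes its speed limit or range.

## Working session

There is one attempt and no reset: what is moved stays moved. The work goes in short steps, Python scripts to look and compute and a tool call to move; the robot and the scene stay as the last step left them, time stands still between calls to the robot, and variables do not carry over. Pictures are saved under pics/ and viewed, and the job is handed in when it is done.

Besides the shell and the picture viewer there is one more tool, called after "Emit:" by a JSON object that holds its "op" and its "data". send_rows: Moves the arm, as the interface text tells. Its arguments: {"type":"object","properties":{"rows":{"type":"array"}},"required":["rows"]}

```bash
ls -la; mkdir -p pics; python3 - <<'E'
from workcell import telemetry,get_image,ctrl
import cv2
print(telemetry.get_obs()); print([a for a in dir(ctrl) if a[0]!='_'], ctrl.tcp_to_grasp)
for n in("side","top","wrist"):
    r=get_image(n); cv2.imwrite(f"pics/{n}0.png",cv2.resize(r["color"],(800,600),interpolation=cv2.INTER_CUBIC))
    print(n,r["camera_matrix"].tolist(),r["k1"],r["rvec"],r["tvec"])
E
```

```text
total 12
drwxr-xr-x  3 agent agent 4096 Dec  7 06:04 .
drwxr-xr-x 23 root  root  4096 Dec  7 06:04 ..
drwxr-xr-x  2 agent agent 4096 Dec  7 06:04 pics
{'t': 0.0, 'qpos': array([ 1.12398302e+00,  4.23832203e-01,  1.63069745e+00, -1.78749994e-05,
        1.08855792e+00, -1.90091407e-02]), 'qvel': array([ 3.29733218e-04,  7.92855202e-05, -1.19540971e-03, -6.01734709e-04,
       -9.57142342e-04, -4.11069459e-04]), 'joint_torque': array([-7.55126803e-04, -5.44625151e+01, -2.73671043e+01,  6.43880200e-02,
        2.26223673e-02, -1.33853305e-04]), 'ee_pos': array([259.09509387, 568.29256022, 301.90405966]), 'orientation': array([-6.66797618e-01, -3.06967572e+00,  2.29030453e-03]), 'ft_force': array([-0.93502032, -0.38866527, -0.53375436]), 'moment': array([ 0.01053871,  0.03097392, -0.00026846]), 'width': 87.60579125122136}
['Unreachable', 'close_job', 'tcp_to_grasp'] 61.3
side [[347.8741844874225, 0.0, 254.12142745094664], [0.0, 347.8741844874225, 187.50675082547528], [0.0, 0.0, 1.0]] -0.0505984418169462 [ 2.21863667 -0.17146121  0.11674393] [-574.73879222  175.42224324  904.18848875]
top [[391.8949370628872, 0.0, 261.4354183822081], [0.0, 391.8949370628872, 200.99019494081105], [0.0, 0.0, 1.0]] -0.01317542844752098 [ 2.15739215 -2.21621328  0.09193222] [  78.92994656  603.86117191 1122.70006059]
wrist [[286.91557757450755, 0.0, 253.68174003313956], [0.0, 286.91557757450755, 189.79140243988303], [0.0, 0.0, 1.0]] -0.06183761688375192 [-2.4466438  -1.57484168 -0.2097147 ] [-624.81024045  -31.85430659  389.52867868]
```

View pics/side0.png

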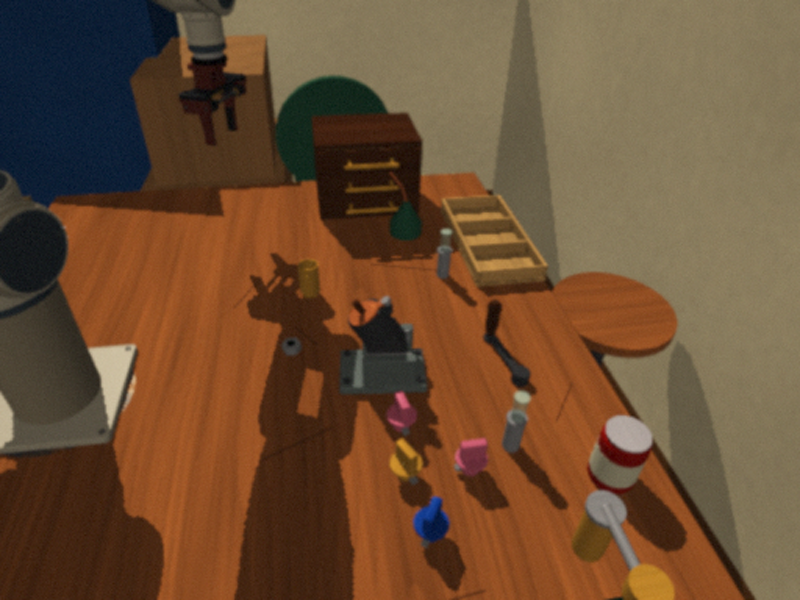

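View pics/top0.png

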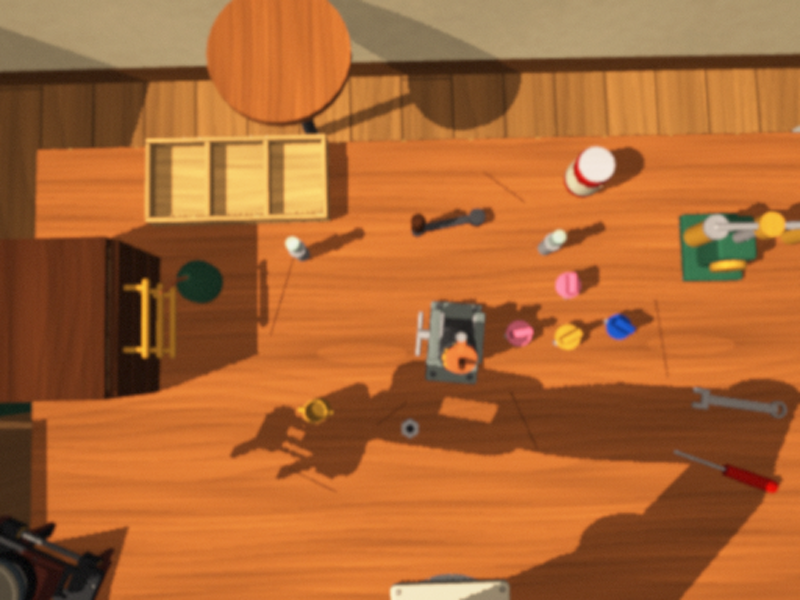

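View pics/wrist0.png

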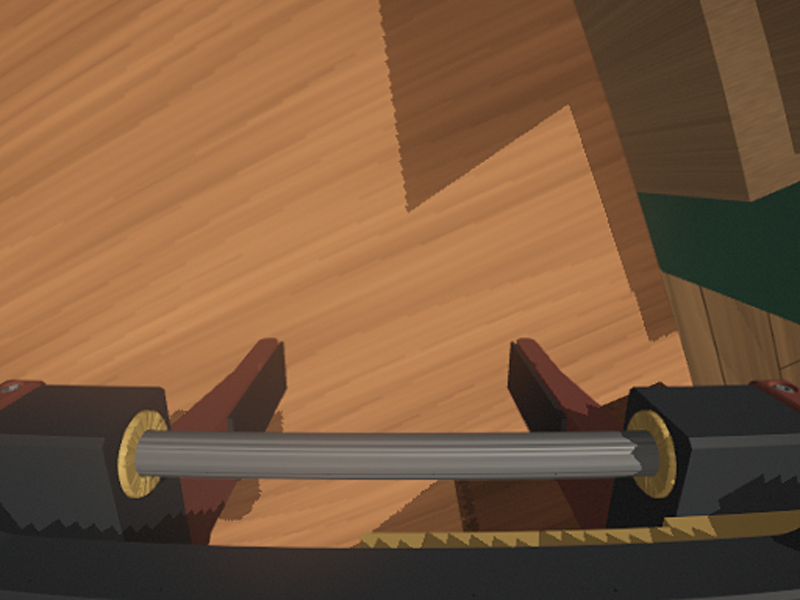

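```bash
cat > h.py <<'E'
import numpy as np,cv2
from workcell import telemetry,get_image,ctrl
def cam(r):
    R=cv2.Rodrigues(np.array(r["rvec"],float))[0]; return R,np.array(r["tvec"],float).ravel()
def rays(r,uv):
    K=r["camera_matrix"]; uv=np.asarray(uv,float).reshape(-1,1,2)
    n=cv2.undistortPoints(uv,np.array(K),np.array([r["k1"],0,0,0.])).reshape(-1,2)
    R,t=cam(r); d=np.c_[n,np.ones(len(n))]; return -R.T@t, d@R, n   # origin, world dirs with unit camera z
def cloud(r,mask=None):
    z=r["z_map"]; m=z>0
    if mask is not None: m&=mask
    v,u=np.nonzero(m); o,d,_=rays(r,np.c_[u,v]); return o+d*z[v,u][:,None],np.c_[u,v]
def plane(r,uv,z):
    o,d,_=rays(r,uv); s=(z-o[2])/d[:,2]; return o+d*s[:,None]
def proj(r,P):
    P=np.asarray(P,float).reshape(-1,3)
    return cv2.projectPoints(P,np.array(r["rvec"],float),np.array(r["tvec"],float),np.array(r["camera_matrix"]),np.array([r["k1"],0,0,0.]))[0].reshape(-1,2)
def crop(r,u0,v0,u1,v1,k,fn):
    cv2.imwrite(fn,cv2.resize(r["color"][v0:v1,u0:u1],None,fx=k,fy=k,interpolation=cv2.INTER_NEAREST))
E
python3 - <<'E'
from h import *
import pickle
d={n:get_image(n) for n in("side","top")}
pickle.dump({k:dict(v) for k,v in d.items()},open("im0.pkl","wb"))
crop(d["top"],255,180,420,260,4,"pics/t1.png")
crop(d["side"],200,170,320,360,3,"pics/s1.png")
E
```

```text
(no output)
```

View pics/t1.png

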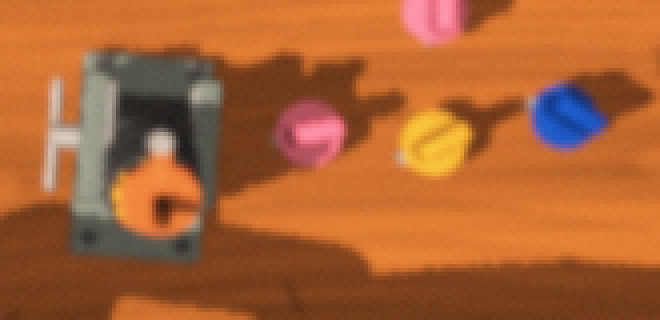

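View pics/s1.png

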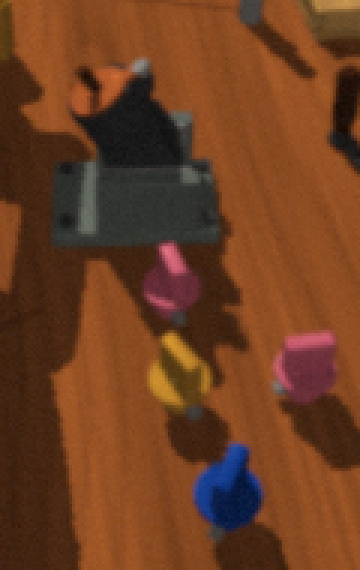

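```bash
python3 - <<'E'
from h import *
import pickle
d=pickle.load(open("im0.pkl","rb"))
for n,box in (("top",(255,180,420,260)),("side",(200,170,320,360))):
    r=d[n]; hsv=cv2.cvtColor(r["color"],cv2.COLOR_BGR2HSV)
    P,uv=cloud(r)
    H=hsv[uv[:,1],uv[:,0]].astype(int)
    # things above bench: 
    b=(uv[:,0]>=box[0])&(uv[:,0]<box[2])&(uv[:,1]>=box[1])&(uv[:,1]<box[3])
    yel=b&(H[:,0]>17)&(H[:,0]<32)&(H[:,1]>130)&(P[:,2]>20)
    cop=b&(H[:,0]<14)&(H[:,1]>150)&(H[:,2]>100)&(P[:,2]>115)&(P[:,0]<650)
    print(n,"yel",yel.sum(),"cop",cop.sum())
    Y=P[yel]; print("cap mean",Y.mean(0),Y.min(0),Y.max(0))
    top=Y[Y[:,2]>60]
    if len(top)>5:
        w,V=np.linalg.eigh(np.cov(top[:,:2].T)); print("top",len(top),top.mean(0),np.degrees(np.arctan2(V[1,1],V[0,1])),np.sqrt(w))
    C=P[cop]
    for it in range(6):
        c=C.mean(0); nn=np.linalg.svd(C-c)[2][2]; nn*=np.sign(nn[2]); e=(C-c)@nn
        C=C[np.abs(e)<max(2.0,2*np.median(abs(e)))]
    print("cover",c,nn,"az",np.degrees(np.arctan2(nn[1],nn[0])),"tilt",np.degrees(np.arccos(nn[2])),len(C),C.min(0),C.max(0),e.std())
E
```

```text
top yel 204 cop 300
cap mean [ 555.51362175 -225.30568705   43.53145394] [ 522.07403822 -255.00509567   24.57360124] [577.23904063   6.98802348 142.22580651]
top 60 [ 555.21665353 -221.45461165   66.96580667] 98.68831004325226 [ 4.67980111 44.26029568]
cover [522.79106258 -21.41342743 146.47808385] [-0.49201422  0.05604979  0.868781  ] az 173.50093715625934 tilt 29.682708623423743 193 [497.85848247 -46.98249122 133.37795734] [546.98696663   4.38096105 160.97141607] 1.015555547252915
side yel 244 cop 186
cap mean [ 550.0762959  -195.74539855   46.45960227] [ 441.31666478 -256.2857339    20.42110517] [817.71327073 227.31648039  76.19255584]
top 80 [ 550.96791793 -204.18645097   65.28247946] 100.91258791508763 [ 29.31449712 115.21487283]
cover [522.64402977 -24.75671818 148.39419676] [-0.49370489  0.07378337  0.86649379] az 171.50015009689747 tilt 29.946282815955826 159 [498.06721477 -49.64673476 133.55749392] [548.6326799    4.14283577 163.44834543] 0.7460112353794313
```

```bash
python3 - <<'E'
from h import *
import pickle
from scipy.spatial.transform import Rotation as Ro
o=telemetry.get_obs(); Rt=Ro.from_rotvec(o["orientation"]).as_matrix(); print(Rt.round(3))
r=get_image("wrist"); R,t=cam(r); c=-R.T@t
print("cam in tool",(Rt.T@(c-o["ee_pos"])).round(1),(Rt.T@R.T).round(3))
d=pickle.load(open("im0.pkl","rb"))
for n,ctr in (("top",(295,216)),):
    r=d[n]; P,uv=cloud(r); 
    hsv=cv2.cvtColor(r["color"],cv2.COLOR_BGR2HSV); H=hsv[uv[:,1],uv[:,0]].astype(int)
    m=(abs(uv[:,0]-ctr[0])<8)&(abs(uv[:,1]-ctr[1])<8)&(H[:,1]<60)&(H[:,2]>130); print("pin",P[m].mean(0),P[m].std(0),m.sum())
n=np.array([-.493,.065,.867]); n/=np.linalg.norm(n)
up=np.array([0,0,1])-n*n[2]; up/=np.linalg.norm(up); ri=np.cross(up,n); 
for nm in d:
    r=d[nm]; P,uv=cloud(r); hsv=cv2.cvtColor(r["color"],cv2.COLOR_BGR2HSV); H=hsv[uv[:,1],uv[:,0]].astype(int)
    c=np.array([522,-23,147]); q=P-c
    m=(np.linalg.norm(q,axis=1)<45)&(H[:,0]<15)&(H[:,1]>140)&(abs(q@n)<5); 
    xy=np.c_[q[m]@ri,q[m]@up]
    hull=cv2.convexHull(xy.astype(np.float32)); (cx,cy),rad=cv2.minEnclosingCircle(hull)
    cc=c+ri*cx+up*cy; print(nm,"disc",cc,rad,m.sum(), (q[m]@n).mean())
    k=(np.linalg.norm(q-n*20-ri*cx-up*cy,axis=1)<25)&(q@n>8); print("knob pts",k.sum(), (q[k]@n).max(),P[k].mean(0)); 
    kt=k&(q@n>(np.percentile(q[k]@n,70)));print(P[kt].mean(0))
    # cap
    m=(H[:,0]>17)&(H[:,0]<32)&(H[:,1]>120)&(np.linalg.norm(P-np.array([552,-227,45]),axis=1)<45)&(P[:,2]>15)
    Y=P[m]; t=Y[Y[:,2]>58]; w,V=np.linalg.eigh(np.cov(t[:,:2].T)); print(nm,"cap handle",t.mean(0),t.min(0),t.max(0),np.degrees(np.arctan2(V[1,1],V[0,1])),np.sqrt(w),len(t)); b=Y[(Y[:,2]<36)]; (x,y),rr=cv2.minEnclosingCircle(b[:,:2].astype(np.float32)); print("brim",x,y,rr)
E
```

```text
[[-0.91   0.415 -0.   ]
 [ 0.415  0.91  -0.001]
 [ 0.    -0.001 -1.   ]]
cam in tool [ 72.2   0.4 -81.5] [[ 0.001 -0.965 -0.263]
 [ 1.     0.001  0.   ]
 [-0.    -0.263  0.965]]
pin [557.13409008 -19.97087956 166.16550724] [2.95294673 4.58565966 3.55905742] 26
side disc [521.90806595 -20.96388625 146.79507396] 32.71672821044922 218 0.23494662932857
knob pts 37 27.357306769309314 [511.88757469 -25.55635215 162.9047626 ]
[507.67265776 -23.34351334 168.76698572]
side cap handle [ 555.28029565 -236.03403104   64.78777429] [ 543.68217651 -252.22957629   58.33697158] [ 568.29261406 -217.59422943   68.72709765] 116.55410186239362 [ 3.43842074 10.3914149 ] 77
brim 555.5875854492188 -234.1859130859375 22.33399772644043
top disc [521.15863219 -18.4024401  146.17689074] 30.386737823486328 276 -0.9552893322703179
knob pts 29 28.04851116547412 [512.15548326 -19.26537768 164.7438057 ]
[507.76383003 -18.39077218 168.6292471 ]
top cap handle [ 556.20088753 -228.92223394   63.96076043] [ 544.33705526 -245.89432435   58.41354643] [ 566.59628901 -212.2526512    67.77573361] 116.94249951183045 [ 4.00041475 10.38219954] 64
brim 556.245849609375 -231.4718475341797 23.53436851501465
```

```bash
cat >> h.py <<'E'
from scipy.spatial.transform import Rotation as Ro
def Rdown(az):  # tool x azimuth deg, tool z down
    a=np.radians(az); x=np.array([np.cos(a),np.sin(a),0]); z=np.array([0,0,-1.]); return np.c_[x,np.cross(z,x),z]
def pose():
    o=telemetry.get_obs(); return o["ee_pos"].copy(),Ro.from_rotvec(o["orientation"]).as_matrix()
def plan(p,R,pt,turn,n,op):
    """n equal rows from p,R to point pt with total turn about tool z; prints rows (m,rad) & end pose"""
    p=p.copy();out=[]
    for i in range(n):
        s=(pt-p)/(n-i); l=np.round(R.T@s/1000,4); th=round(turn/n,4)
        out.append([*l.tolist(),th,op]); p=p+R@(l*1000); R=R@Ro.from_rotvec([0,0,th]).as_matrix()
    for i in range(0,n,5): print("["+",".join("["+",".join(f"{v:g}" for v in q)+"]" for q in out[i:i+5])+"]")
    return p,R
def turnto(R,az):
    a=np.degrees(np.arctan2(R[1,0],R[0,0])); return a
E
python3 - <<'E'
from h import *
p,R=pose()
a=turnto(R,0); print(a)
# world cw = + about tool z
p,R=plan(p,R,np.array([512,-21,330.]),np.radians(a+7.5),20,-0.3)
print(p,R)
E
```

```text
155.48803324822532
[[-0.0237,-0.0216,-0.0014,0.1422,-0.3],[-0.0265,-0.018,-0.0014,0.1422,-0.3],[-0.0288,-0.0141,-0.0014,0.1422,-0.3],[-0.0305,-0.0098,-0.0014,0.1422,-0.3],[-0.0316,-0.0054,-0.0014,0.1422,-0.3]]
[[-0.0321,-0.0009,-0.0014,0.1422,-0.3],[-0.0319,0.0037,-0.0014,0.1422,-0.3],[-0.031,0.0082,-0.0014,0.1422,-0.3],[-0.0295,0.0125,-0.0013,0.1422,-0.3],[-0.0275,0.0165,-0.0014,0.1422,-0.3]]
[[-0.0249,0.0203,-0.0013,0.1422,-0.3],[-0.0217,0.0236,-0.0014,0.1422,-0.3],[-0.0182,0.0264,-0.0013,0.1422,-0.3],[-0.0142,0.0288,-0.0014,0.1422,-0.3],[-0.01,0.0305,-0.0013,0.1422,-0.3]]
[[-0.0056,0.0316,-0.0014,0.1422,-0.3],[-0.0011,0.032,-0.0013,0.1422,-0.3],[0.0035,0.0319,-0.0014,0.1422,-0.3],[0.008,0.0311,-0.0013,0.1422,-0.3],[0.0122,0.0296,-0.0014,0.1422,-0.3]]
[511.95375071 -20.99744314 330.0341676 ] [[ 9.91533095e-01 -1.29854099e-01 -1.88586681e-04]
 [-1.29854167e-01 -9.91533018e-01 -4.12601443e-04]
 [-1.33411933e-04  4.33596752e-04 -9.99999897e-01]]
```

Emit:
{"op": "send_rows", "data": {"rows": [[-0.024,-0.022,-0.001,0.142,-0.3],[-0.026,-0.018,-0.001,0.142,-0.3],[-0.029,-0.014,-0.001,0.142,-0.3],[-0.03,-0.01,-0.001,0.142,-0.3],[-0.032,-0.005,-0.002,0.142,-0.3]]}}

```text
t: 0.8
ee_pos: [322.5, 420.0, 308.6]
orientation: [-1.7, -2.642, 0.0]
ft_force: [0.6, 0.5, 0.4]
width: 51.2
```

Emit:
{"op": "send_rows", "data": {"rows": [[-0.032,-0.001,-0.001,0.142,-0.3],[-0.032,0.004,-0.001,0.142,-0.3],[-0.031,0.008,-0.001,0.142,-0.3],[-0.03,0.012,-0.002,0.142,-0.3],[-0.028,0.017,-0.001,0.142,-0.3]]}}

```text
t: 1.3
ee_pos: [386.0, 271.6, 314.9]
orientation: [2.512, 1.886, 0.001]
ft_force: [0.4, 0.7, -0.1]
width: 30.8
```

Emit:
{"op": "send_rows", "data": {"rows": [[-0.025,0.02,-0.001,0.142,-0.3],[-0.022,0.024,-0.002,0.142,-0.3],[-0.018,0.026,-0.001,0.142,-0.3],[-0.014,0.029,-0.001,0.142,-0.3],[-0.01,0.03,-0.002,0.142,-0.3]]}}

```text
t: 1.8
ee_pos: [449.4, 124.6, 321.8]
orientation: [3.011, 0.895, 0.0]
ft_force: [0.9, -0.4, 0.6]
width: 30.8
```

Emit:
{"op": "send_rows", "data": {"rows": [[-0.006,0.032,-0.001,0.142,-0.3],[-0.001,0.032,-0.001,0.142,-0.3],[0.004,0.032,-0.002,0.142,-0.3],[0.008,0.031,-0.001,0.142,-0.3],[0.012,0.03,-0.001,0.142,-0.3]]}}

```text
t: 2.3
ee_pos: [513.3, -23.4, 327.9]
orientation: [-3.135, 0.207, -0.0]
ft_force: [0.2, 0.1, 0.1]
width: 30.9
```

```bash
python3 - <<'E'
from h import *
o=telemetry.get_obs(); print(o["t"],o["qpos"].round(3),o["width"],o["ft_force"]); p,R=pose(); print(p,turnto(R,0))
r=get_image("wrist"); cv2.imwrite("pics/w1.png",cv2.resize(r["color"],(800,600)))
import pickle; pickle.dump(dict(r),open("w1.pkl","wb"))
E
```

```text
2.3 [-0.069  0.228  1.85   0.     1.063  1.634] 30.872126457198874 [0.24023819 0.06585297 0.130054  ]
[513.30974151 -23.36690847 327.86528151] -7.568960720008689
```

View pics/w1.png

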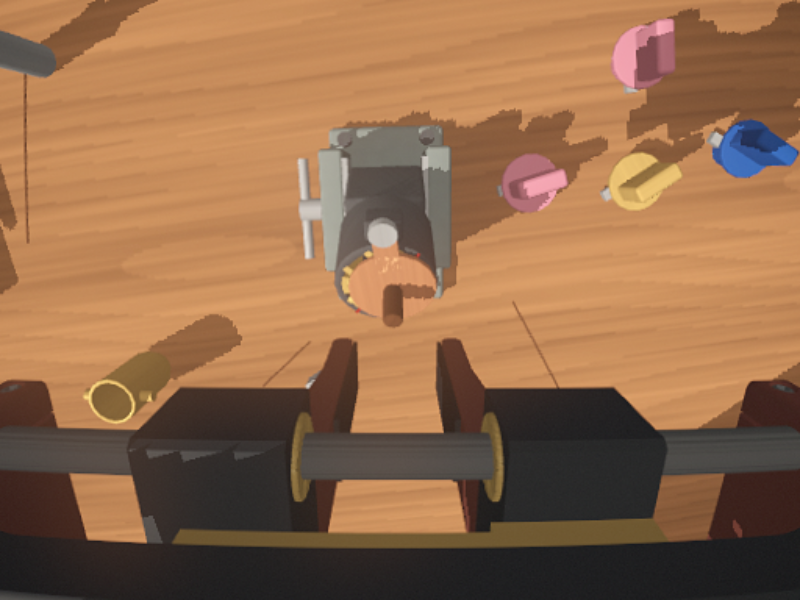

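```bash
cat > m1.py <<'E'
from h import *
import pickle,sys
r=pickle.load(open(sys.argv[1],"rb")); P,uv=cloud(r); hsv=cv2.cvtColor(r["color"],cv2.COLOR_BGR2HSV); H=hsv[uv[:,1],uv[:,0]].astype(int)
n=np.array([-.493,.065,.867]); n/=np.linalg.norm(n); c=np.array([522,-21,147.])
q=P-c
C=P[(np.linalg.norm(q,axis=1)<40)&(H[:,0]<15)&(H[:,1]>110)&(abs(q@n)<6)]
for it in range(8):
    cc=C.mean(0); nn=np.linalg.svd(C-cc)[2][2]; nn*=np.sign(nn[2]); e=(C-cc)@nn; C=C[abs(e)<max(1.,2.5*np.median(abs(e)))]
print("plane",cc,nn,np.degrees(np.arctan2(nn[1],nn[0])),np.degrees(np.arccos(nn[2])),len(C),e.std())
n=nn; up=np.array([0,0,1])-n*n[2]; up/=np.linalg.norm(up); ri=np.cross(up,n)
xy=np.c_[(C-cc)@ri,(C-cc)@up]; (x,y),rad=cv2.minEnclosingCircle(cv2.convexHull(xy.astype(np.float32))); print("disc",cc+ri*x+up*y,rad)
k=(np.linalg.norm(P-cc-n*18,axis=1)<30)&((P-cc)@n>8); h=(P[k]-cc)@n; print("knob hmax",h.max(),k.sum())
t=k.copy(); t[k]=h>h.max()-3; print("knob top",P[t].mean(0),t.sum()); a=np.c_[(P[k]-cc)@ri,(P[k]-cc)@up]; print("in-plane",a.mean(0),a.min(0),a.max(0), (x,y))
E
python3 m1.py w1.pkl
python3 - <<'E'
from h import *
import pickle
r=pickle.load(open("w1.pkl","rb")); P,uv=cloud(r); hsv=cv2.cvtColor(r["color"],cv2.COLOR_BGR2HSV); H=hsv[uv[:,1],uv[:,0]].astype(int)
m=(H[:,0]>17)&(H[:,0]<32)&(H[:,1]>90)&(np.linalg.norm(P-np.array([555,-231,45]),axis=1)<42)&(P[:,2]>15)
Y=P[m]; t=Y[Y[:,2]>61]; w,V=np.linalg.eigh(np.cov(t[:,:2].T)); print("cap handle",len(t),t.mean(0),t.min(0),t.max(0),np.degrees(np.arctan2(V[1,1],V[0,1])),np.sqrt(w))
b=Y[(Y[:,2]<36)]; (x,y),rr=cv2.minEnclosingCircle(b[:,:2].astype(np.float32)); print("brim",x,y,rr)
m=(H[:,1]<70)&(np.linalg.norm(P-np.array([560,-20,165]),axis=1)<22); g=P[m]; print("pin",g.mean(0),g.max(0),m.sum()); print(g[g[:,2]>g[:,2].max()-4].mean(0))
crop(r,190,60,310,220,4,"pics/w1c.png")
E
```

```text
plane [523.27623009 -21.10376578 148.64693071] [-0.49639299  0.05016532  0.86664724] 174.22929845680062 29.92866548729417 1505 0.42098553302507746
disc [522.52541375 -22.30815694 148.28659807] 30.94005584716797
knob hmax 27.053800708180606 263
knob top [506.95418129 -19.67641911 168.89998665] 99
in-plane [ 0.25331948 -2.09291362] [-5.19828936 -9.95278295] [5.78409294 1.17978699] (1.273780345916748, -0.7222232818603516)
cap handle 353 [ 554.92120476 -229.31953042   64.8435639 ] [ 541.38514376 -248.83630757   61.24520414] [ 568.08225272 -212.62276861   67.22807063] 118.34005867350179 [ 3.82415768 10.75557325]
brim 554.9622192382812 -230.37887573242188 24.268835067749023
pin [557.26064342 -20.49872273 160.76162509] [567.94011112  -5.10364357 172.181211  ] 638
[558.61605674 -20.75233446 169.68857293]
```

View pics/w1c.png

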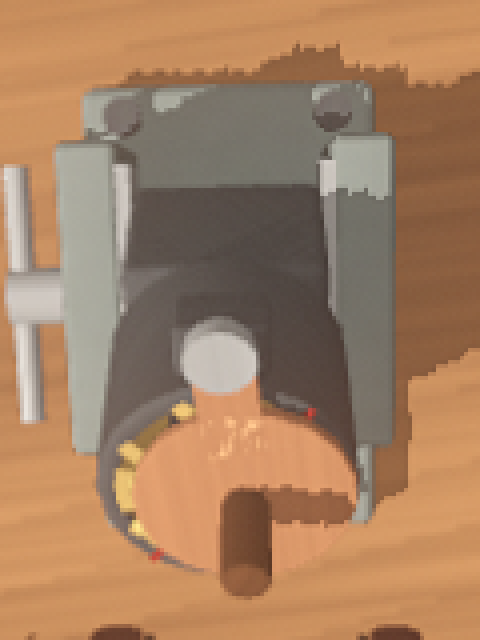

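```bash
python3 - <<'E'
from h import *
import pickle
r=pickle.load(open("w1.pkl","rb"));c=r["color"].astype(int)
m=((c[:,:,2]-c[:,:,1]>90)&(c[:,:,2]-c[:,:,0]>90)).astype(np.uint8); m[:150]=0;m[215:]=0;m[:,:215]=0;m[:,285:]=0
N,l,s,ce=cv2.connectedComponentsWithStats(m); print(s,ce)
n=np.array([-.496,.055,.867]);n/=np.linalg.norm(n)
cc=np.array([523.28,-21.10,148.65])-5*n
def onp(uv):
    o,d,_=rays(r,uv); return o+d*(((cc-o)@n)/(d@n))[:,None]
A=onp([[228.8,198.8],[267.5,163]]); print(A,np.linalg.norm(A[0]-A[1]),A.mean(0))
up=np.array([0,0,1])-n*n[2]; up/=np.linalg.norm(up); ri=np.cross(up,n);x=A[1]-A[0]; print("angle of x from right dir (ccw to up)",np.degrees(np.arctan2(x@up,x@ri)), "pivot est",A.mean(0)+42*up)
E
```

```text
[[     0      0    512    384 196601]
 [   267    162      1      2      2]
 [   228    198      3      2      5]] [[255.50056205 191.50011953]
 [267.         162.5       ]
 [228.8        198.4       ]]
[[502.64373602   4.25330619 129.46678957]
 [538.36551524 -38.73410047 152.62977672]] 60.50195547224999 [520.50462563 -17.24039714 141.04828315]
angle of x from right dir (ccw to up) 50.1251497133213 pivot est [556.683594   -21.2521779  162.00032035]
```

```bash
cat > arc.py <<'E'
from h import *
n=np.array([-.496,.055,.867]);n/=np.linalg.norm(n)
up=np.array([0,0,1])-n*n[2]; up/=np.linalg.norm(up); ri=np.cross(up,n)
piv=np.array([557.,-21.,162.]); K0=np.array([507.5,-20.2,168.9])
v=K0-piv; print("knob rel pivot: n,ri,up",v@n,v@ri,v@up); th0=np.arctan2(v@ri,-v@up); print("th0",th0)
def tcp(th,ov): K=piv+31*n+42*(-up*np.cos(th)+ri*np.sin(th)); q=K-0.58*ov*n; return np.array([q[0],q[1],K[2]-ov+80])
p,R=pose(); print(p)
print("--descend"); p,R=plan(p,R,tcp(th0,12)+[0,0,25],0,2,-0.3); p,R=plan(p,R,tcp(th0,12),0,2,-0.3)
print("--arc")
N=13
for i in range(N):
    th=th0+(2.0-th0)*(i+1)/N; p,R=plan(p,R,tcp(th,12-4*(i+1)/N),-0.13,1,-0.3)
print(p,R)
E
python3 arc.py
```

```text
knob rel pivot: n,ri,up 30.567145027476073 4.6603471343498555 -39.27379290896926
th0 0.11811072405642115
[515.20458431 -26.46919193 328.24294699]
--descend
[[-0.0038,-0.0025,0.0336,0,-0.3],[-0.0037,-0.0025,0.0336,0,-0.3]]
[[-0.0001,-0,0.0125,0,-0.3],[-0,-0,0.0125,0,-0.3]]
--arc
[[0.0011,0.0059,-0.0009,-0.13,-0.3]]
[[0.0011,0.0059,-0.0013,-0.13,-0.3]]
[[0.001,0.0058,-0.0017,-0.13,-0.3]]
[[0.0011,0.0056,-0.0021,-0.13,-0.3]]
[[0.0011,0.0056,-0.0024,-0.13,-0.3]]
[[0.0012,0.0054,-0.0027,-0.13,-0.3]]
[[0.0012,0.0052,-0.0029,-0.13,-0.3]]
[[0.0014,0.0051,-0.0031,-0.13,-0.3]]
[[0.0016,0.005,-0.0033,-0.13,-0.3]]
[[0.0017,0.0049,-0.0033,-0.13,-0.3]]
[[0.0019,0.0048,-0.0033,-0.13,-0.3]]
[[0.0021,0.0048,-0.0032,-0.13,-0.3]]
[[0.0023,0.0048,-0.0032,-0.13,-0.3]]
[554.78616396 -59.20966011 269.6054988 ] [[ 0.02133662  0.99976931  0.00246611]
 [ 0.99977047 -0.02133173 -0.00199245]
 [-0.00193939  0.00250806 -0.99999497]]
```

Emit:
{"op": "send_rows", "data": {"rows": [[-0.004,-0.003,0.033,0,-0.3],[-0.004,-0.002,0.034,0,-0.3],[0,0,0.012,0,-0.3],[0,0,0.013,0,-0.3],[0,0,0,0,-0.3]]}}

```text
t: 2.85
ee_pos: [505.5, -16.0, 234.9]
orientation: [3.135, -0.197, -0.003]
ft_force: [0.5, 0.0, -0.5]
width: 30.6
```

```bash
python3 - <<'E'
from h import *
o=telemetry.get_obs(); print(o["t"],o["ee_pos"],o["ft_force"])
r=get_image("wrist"); cv2.imwrite("pics/w2.png",cv2.resize(r["color"],(800,600)))
r=get_image("side"); crop(r,200,170,320,260,5,"pics/s2.png")
E
```

```text
2.85 [505.46554483 -15.97594108 234.85575014] [ 0.46874135  0.00929286 -0.48688714]
```

View pics/w2.png

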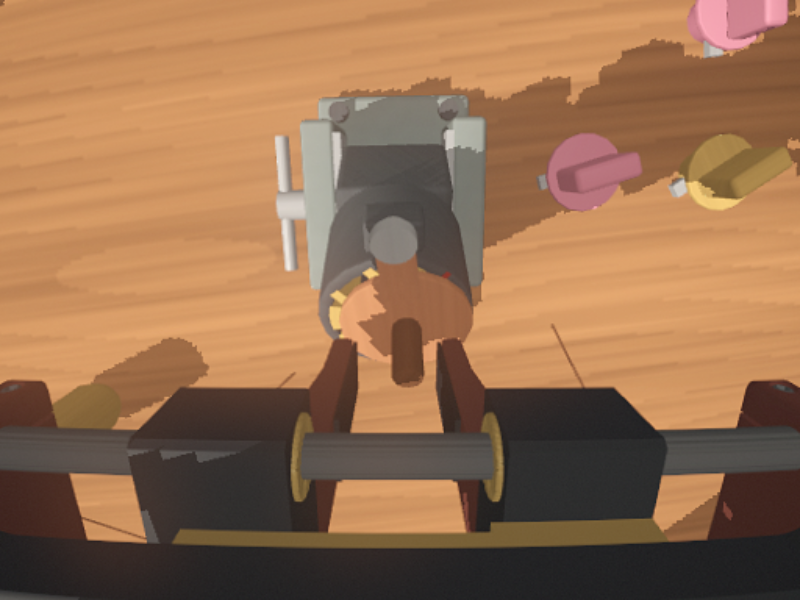

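View pics/s2.png

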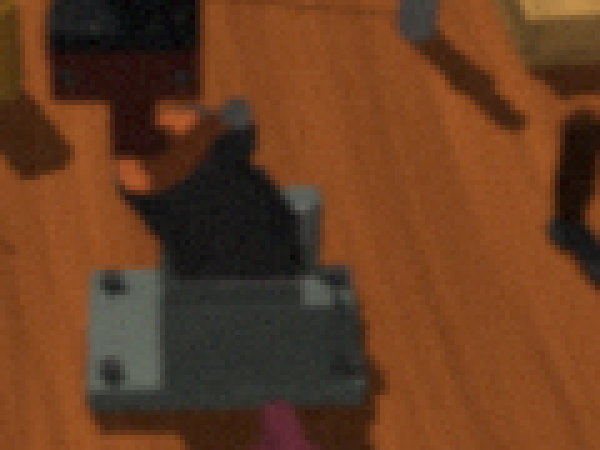

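```bash
sed -i 's/^print("--descend").*$//' arc.py; python3 arc.py
```

```text
knob rel pivot: n,ri,up 30.567145027476073 4.6603471343498555 -39.27379290896926
th0 0.11811072405642115
[506.33518356 -16.04054362 236.41461806]
--arc
[[0.0038,0.0102,-0.0005,-0.13,-0.3]]
[[0.001,0.0059,-0.0013,-0.13,-0.3]]
[[0.001,0.0058,-0.0017,-0.13,-0.3]]
[[0.001,0.0057,-0.0021,-0.13,-0.3]]
[[0.001,0.0055,-0.0024,-0.13,-0.3]]
[[0.0011,0.0054,-0.0027,-0.13,-0.3]]
[[0.0012,0.0053,-0.003,-0.13,-0.3]]
[[0.0013,0.0051,-0.0031,-0.13,-0.3]]
[[0.0015,0.005,-0.0033,-0.13,-0.3]]
[[0.0016,0.0049,-0.0033,-0.13,-0.3]]
[[0.0019,0.0049,-0.0033,-0.13,-0.3]]
[[0.002,0.0048,-0.0033,-0.13,-0.3]]
[[0.0023,0.0048,-0.0031,-0.13,-0.3]]
[554.81562062 -59.16752412 269.57604679] [[ 6.66252767e-03  9.99977123e-01  1.16825982e-03]
 [ 9.99977800e-01 -6.66240301e-03 -1.10560715e-04]
 [-1.02774768e-04  1.16897049e-03 -9.99999311e-01]]
```

Emit:
{"op": "send_rows", "data": {"rows": [[0.003,0.01,-0.001,-0.13,-0.3],[0.001,0.006,-0.001,-0.13,-0.3],[0.001,0.006,-0.002,-0.13,-0.3],[0.001,0.006,-0.002,-0.13,-0.3],[0.001,0.0055,-0.0025,-0.13,-0.3]]}}

```text
t: 3.45
ee_pos: [516.3, -48.5, 245.5]
orientation: [3.032, 0.822, 0.003]
ft_force: [-0.9, 1.0, -1.5]
width: 30.5
```

Emit:
{"op": "send_rows", "data": {"rows": [[0.001,0.0055,-0.0025,-0.13,-0.3],[0.001,0.0055,-0.003,-0.13,-0.3],[0.0015,0.005,-0.003,-0.13,-0.3],[0.0015,0.005,-0.0035,-0.13,-0.3],[0.0015,0.005,-0.0035,-0.13,-0.3]]}}

```text
t: 3.95
ee_pos: [538.4, -62.1, 261.0]
orientation: [2.611, 1.747, 0.001]
ft_force: [-0.3, 0.5, -1.2]
width: 30.9
```

Emit:
{"op": "send_rows", "data": {"rows": [[0.002,0.005,-0.003,-0.13,-0.3],[0.002,0.005,-0.003,-0.13,-0.3],[0.0025,0.005,-0.003,-0.13,-0.3],[0,0,0,0,-0.3]]}}

```text
t: 4.35
ee_pos: [555.0, -59.7, 270.3]
orientation: [2.226, 2.214, 0.002]
ft_force: [0.2, -0.1, 0.8]
width: 30.8
```

```bash
python3 - <<'E'
from h import *
o=telemetry.get_obs(); print(o["t"],o["ee_pos"],o["ft_force"],o["qpos"].round(2))
r=get_image("wrist"); cv2.imwrite("pics/w3.png",cv2.resize(r["color"],(800,600)))
r=get_image("top"); crop(r,255,180,375,260,5,"pics/t3.png")
E
```

```text
4.35 [555.02509293 -59.73932831 270.34758753] [ 0.21370936 -0.08879761  0.79508377] [-0.13  0.37  1.81 -0.    0.97 -0.12]
```

View pics/w3.png

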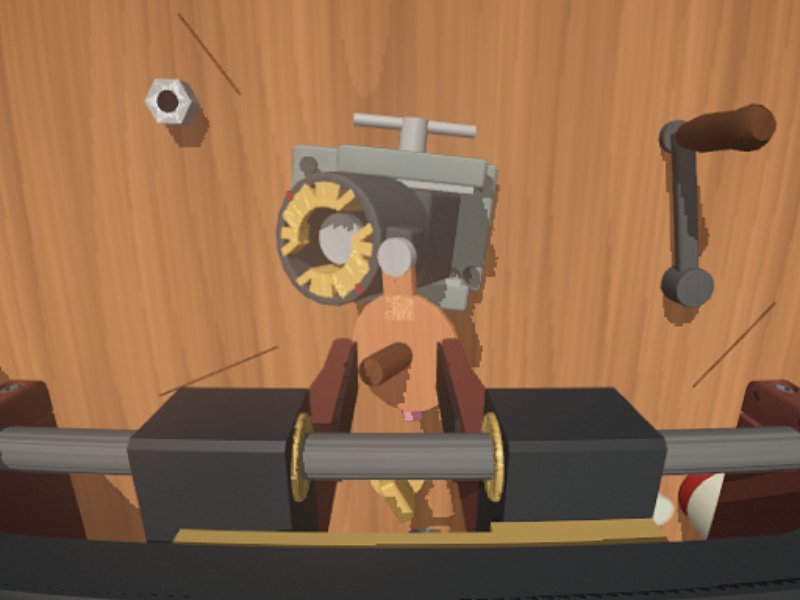

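View pics/t3.png

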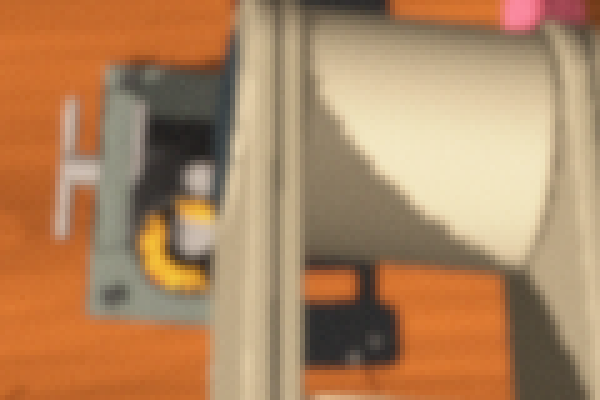

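```bash
python3 - <<'E'
from h import *
import pickle
r=get_image("wrist"); pickle.dump(dict(r),open("w3.pkl","wb"))
crop(r,170,90,300,270,4,"pics/w3c.png"); 
cv2.imwrite("pics/w3d.png",cv2.resize(r["color"][105:200,172:252],None,fx=6.3,fy=6.3,interpolation=cv2.INTER_CUBIC))
E
```

```text
(no output)
```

View pics/w3d.png

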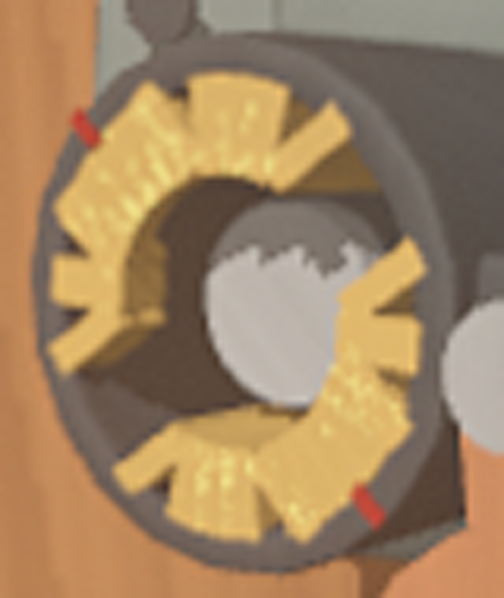

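```bash
cat > m3.py <<'E'
from h import *
import pickle
r=pickle.load(open("w3.pkl","rb"))
P,uv=cloud(r); hsv=cv2.cvtColor(r["color"],cv2.COLOR_BGR2HSV); H=hsv[uv[:,1],uv[:,0]].astype(int)
n=np.array([-.496,.055,.867]);n/=np.linalg.norm(n); c0=np.array([520.5,-17.2,142.])
q=P-c0
m=(np.linalg.norm(q,axis=1)<36)&(H[:,0]>15)&(H[:,0]<32)&(H[:,1]>90)&(H[:,2]>150)&(abs(q@n)<5)
C=P[m]
for it in range(8):
    cc=C.mean(0); nn=np.linalg.svd(C-cc)[2][2]; nn*=np.sign(nn[2]); e=(C-cc)@nn; C=C[abs(e)<max(.8,2.5*np.median(abs(e)))]
print("flange plane",cc,nn,np.degrees(np.arctan2(nn[1],nn[0])),np.degrees(np.arccos(nn[2])),len(C),e.std())
# cover plane
m=(np.linalg.norm(P-np.array([555,-62,165]),axis=1)<40)&(H[:,0]<15)&(H[:,1]>100); D=P[m]; D=D[abs((D-cc)@nn-5)<3]
for it in range(8):
    dc=D.mean(0); n2=np.linalg.svd(D-dc)[2][2]; n2*=np.sign(n2[2]); e=(D-dc)@n2; D=D[abs(e)<max(.8,2.5*np.median(abs(e)))]
print("cover plane",dc,n2,len(D),"height over mouth",(dc-cc)@nn)
n=nn+n2; n/=np.linalg.norm(n)
up=np.array([0,0,1])-n*n[2]; up/=np.linalg.norm(up); ri=np.cross(up,n)
def onp(pts):
    uv=np.array(pts,float)/6.3+[172,105]-0.4; o,d,_=rays(r,uv); return o+d*(((cc-o)@n)/(d@n))[:,None]
A=onp([[87,128],[368,506]]); ctr=A.mean(0); x=A[1]-A[0]
print("red",A,"len",np.linalg.norm(x),"ctr",ctr,"ang",np.degrees(np.arctan2(x@up,x@ri)))
N=onp([[347,118],[415,250],[122,488],[60,370]]); M=(N[0]+N[1])/2-(N[2]+N[3])/2
print("notch corners rel ctr (ri,up)",np.c_[(N-ctr)@ri,(N-ctr)@up],"mid",N.mean(0),"ang",np.degrees(np.arctan2(M@up,M@ri)))
# rim outer ellipse points
E=onp([[250,34],[450,330],[285,572],[36,280],[120,60],[400,140],[100,480]]); xy=np.c_[(E-ctr)@ri,(E-ctr)@up]; print("rim",xy, np.linalg.norm(xy,axis=1)); 
a=np.c_[2*xy,np.ones(len(xy))]; s=np.linalg.lstsq(a,(xy**2).sum(1),rcond=None)[0]; print("circle ctr off",s[:2],np.sqrt(s[2]+s[0]**2+s[1]**2))
print("n",n,"az",np.degrees(np.arctan2(n[1],n[0])),np.degrees(np.arccos(n[2])))
# knob
k=(np.linalg.norm(P-dc-18*n,axis=1)<30)&((P-cc)@n>14)&((P-cc)@n<33)&(H[:,0]<15); kp=P[k]; print("knob",kp.mean(0),k.sum()); v=kp.mean(0)-(ctr+42*up); print("theta",np.arctan2(v@ri,-v@up),np.hypot(v@ri,v@up))
(xx,yy),rad=cv2.minEnclosingCircle(np.c_[(D-ctr)@ri,(D-ctr)@up].astype(np.float32)); print("disc c rel ctr",xx,yy,rad,"theta",np.arctan2(xx,-(yy-42)))
E
python3 m3.py
```

```text
flange plane [522.16161769 -16.31087396 142.14541833] [-0.49758784  0.05173249  0.86586956] 174.06448041690686 30.017853719044695 1451 0.3933108228548141
cover plane [557.60595759 -56.66979366 170.67770619] [-0.49536614  0.05308072  0.86706103] 2670 height over mouth 4.98069973005746
red [[503.76434575   3.88434414 130.3824718 ]
 [538.02576014 -37.63112993 152.52494985]] len 58.203680613786176 ctr [520.89505295 -16.87339289 141.45371083] ang 49.64317656432617
notch corners rel ctr (ri,up) [[-23.73128428  15.52131908]
 [-10.66397224  25.68596626]
 [ 24.20881832 -14.29728526]
 [ 11.20622195 -25.19145195]] mid [521.2384995  -17.16600841 141.66820101] ang 130.86315073286707
rim [[-31.62018287   1.53792743]
 [ -2.73494082  30.97990327]
 [ 29.20314827  11.24487159]
 [  0.56286466 -29.69636334]
 [-27.21275546 -17.42931095]
 [-22.11068928  22.63564683]
 [ 23.92161426 -17.93247003]] [31.65756127 31.1003908  31.29330609 29.70169713 32.31586205 31.64261506
 29.89677425]
circle ctr off [-0.72763565  0.49282508] 31.0085813731461
n [-0.4964775   0.05240665  0.86646618] az 173.97434544271988 29.94945230266513
knob [553.97698703 -57.70913438 191.90541136] 734
theta 1.9640642161624537 40.206699507640174
disc c rel ctr 35.0881233215332 48.79267120361328 32.84160614013672 theta 1.7620198363318662
```

```bash
python3 - <<'E'
from h import *
p,R=pose(); print(p,turnto(R,0))
p,R=plan(p,R,p+[0,0,35],0,1,-0.3)
p,R=plan(p,R,np.array([555.2,-230,290]),-np.radians(117.5-turnto(R,0)),5,0)
E
```

```text
[554.2994052  -59.69019275 269.37297141] 89.4251835043091
[[-0,0.0001,-0.035,0,-0.3]]
[[-0.0341,0.0005,0.0029,-0.098,0],[-0.0339,-0.0028,0.0029,-0.098,0],[-0.0335,-0.0061,0.0029,-0.098,0],[-0.0327,-0.0094,0.0028,-0.098,0],[-0.0317,-0.0126,0.0029,-0.098,0]]
```

Emit:
{"op": "send_rows", "data": {"rows": [[0,0,-0.035,0,-0.3],[0,0,-0.005,0,-0.3]]}}

```text
t: 4.7
ee_pos: [555.5, -59.9, 311.8]
orientation: [2.229, 2.208, 0.005]
ft_force: [0.7, -1.0, 0.4]
width: 31.0
```

Emit:
{"op": "send_rows", "data": {"rows": [[-0.034,0,0.004,-0.098,0],[-0.034,-0.003,0.004,-0.098,0],[-0.033,-0.006,0.004,-0.098,0],[-0.033,-0.009,0.004,-0.098,0],[-0.032,-0.013,0.004,-0.098,0]]}}

```text
t: 5.2
ee_pos: [554.7, -231.4, 288.3]
orientation: [1.622, 2.69, 0.0]
ft_force: [-0.0, 0.4, -0.6]
width: 43.8
```

Emit:
{"op": "send_rows", "data": {"rows": [[0,0,0,0,0],[0,0,0,0,0]]}}

```text
t: 5.4
ee_pos: [554.5, -230.4, 288.1]
orientation: [-1.631, -2.684, -0.0]
ft_force: [1.0, -0.2, 0.5]
width: 43.6
```

```bash
cat > m4.py <<'E'
from h import *
import pickle
o=telemetry.get_obs(); print(o["t"],o["ee_pos"],o["qpos"].round(2),o["width"])
r=get_image("wrist"); pickle.dump(dict(r),open("w4.pkl","wb")); cv2.imwrite("pics/w4.png",cv2.resize(r["color"],(800,600)))
P,uv=cloud(r); hsv=cv2.cvtColor(r["color"],cv2.COLOR_BGR2HSV); H=hsv[uv[:,1],uv[:,0]].astype(int)
m=(H[:,0]>17)&(H[:,0]<32)&(H[:,1]>90)&(np.linalg.norm(P-np.array([555,-231,45]),axis=1)<42)&(P[:,2]>15)
Y=P[m]; t=Y[(Y[:,2]>63)]; rc=cv2.minAreaRect(t[:,:2].astype(np.float32)); w,V=np.linalg.eigh(np.cov(t[:,:2].T)); print("cap handle",len(t),t.mean(0),"rect",rc,np.degrees(np.arctan2(V[1,1],V[0,1])),np.sqrt(w))
b=Y[(Y[:,2]<36)]; (x,y),rr=cv2.minEnclosingCircle(b[:,:2].astype(np.float32)); print("brim",x,y,rr,np.median(t[:,2]),np.median(b[:,2]))
p,R=pose(); print(p,turnto(R,0))
E
python3 m4.py
```

```text
5.4 [ 554.52219749 -230.44827017  288.13603979] [-0.41  0.4   1.7   0.    1.04 -0.89] 43.59320921534231
cap handle 387 [ 554.20091838 -229.93490038   65.01717238] rect ((553.9038696289062, -230.23223876953125), (13.004033088684082, 37.15218734741211), 27.86762809753418) 117.71198570088085 [ 3.73009731 10.53452118]
brim 554.3536376953125 -230.5784912109375 23.592666625976562 65.06109937687393 31.32149441484131
[ 554.630655   -229.70035186  288.33242179] 117.51854796704392
```

View pics/w4.png

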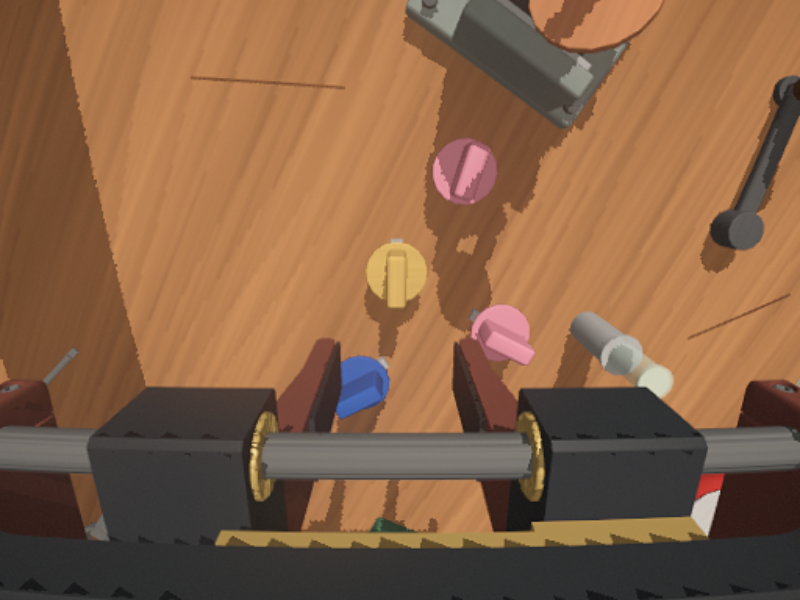

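Emit:
{"op": "send_rows", "data": {"rows": [[0,0,0.05,0,0],[0,0,0.05,0,0],[0,0,0.045,0,0],[0,0,0.02,0,0],[0,0,0.0075,0,0]]}}

```text
t: 5.95
ee_pos: [553.7, -228.1, 113.7]
orientation: [-1.623, -2.685, 0.001]
ft_force: [-0.3, -0.3, -0.4]
width: 43.8
```

Emit:
{"op": "send_rows", "data": {"rows": [[0,0,0,0,0],[0,0,0,0,-1],[0,0,0,0,-1],[0,0,0,0,-1],[0,0,0,0,-1]]}}

```text
t: 6.45
ee_pos: [555.3, -230.3, 117.2]
orientation: [1.625, 2.687, 0.0]
ft_force: [-0.4, -0.4, 0.5]
width: 15.7
```

```bash
python3 - <<'E'
from h import *
o=telemetry.get_obs(); print(o["t"],o["ee_pos"],o["qpos"].round(2),o["width"],o["ft_force"])
E
```

```text
6.45 [ 555.27856264 -230.30973509  117.18378079] [-0.41  0.65  1.78 -0.    0.72 -0.9 ] 15.65709896747835 [-0.4454425  -0.35721219  0.53861506]
```

```bash
python3 - <<'E'
import numpy as np
from scipy.optimize import least_squares
D=np.array([[.4238,1.6307,1.0886,np.hypot(259.1,568.3),301.9],[.228,1.85,1.063,np.hypot(513.3,23.4),327.9],[.37,1.81,.97,np.hypot(555,59.7),270.3],[.40,1.70,1.04,np.hypot(554.5,230.4),288.1],[.65,1.78,.72,np.hypot(555.3,230.3),117]])
def f(x):
    r0,L1,L2,de,z0=x; a=D[:,0];b=a+D[:,1]+de
    return np.r_[r0+L1*np.sin(a)+L2*np.sin(b)-D[:,3],z0+L1*np.cos(a)+L2*np.cos(b)-D[:,4],0.01*r0]
s=least_squares(f,[0,400,400,0,100]); print(s.x,s.fun)
E
```

```text
[1.34895322e+01 5.64829303e+02 4.79150720e+02 1.72180301e-01
 7.89297713e+01] [ 0.91603315  0.08471292 -0.2930921  -0.97027498  0.26127205 -0.32463522
  0.18446102 -2.21237151  1.88774547  0.46480024  0.13489532]
```

Emit:
{"op": "send_rows", "data": {"rows": [[0,0,-0.02,0,-1],[0,0,-0.04,0,-1],[0,0,-0.05,0,-1],[0,0,-0.05,0,-1],[0,0,-0.05,0,-1]]}}

```text
t: 6.95
ee_pos: [554.3, -229.9, 328.1]
orientation: [-1.626, -2.688, 0.0]
ft_force: [1.3, 0.6, -2.6]
width: 14.1
```

```bash
python3 - <<'E'
from h import *
p,R=pose(); print(p)
p,R=plan(p,R,np.array([696,-73,650.]),-np.radians(214.3-turnto(R,0)),12,-1); print(p,turnto(R,0))
E
```

```text
[ 554.26339426 -229.92129878  328.11797971]
[[0.0061,0.0165,-0.0268,-0.1406,-1],[0.0037,0.0172,-0.0268,-0.1406,-1],[0.0013,0.0176,-0.0268,-0.1406,-1],[-0.0012,0.0176,-0.0268,-0.1406,-1],[-0.0036,0.0172,-0.0268,-0.1406,-1]]
[[-0.006,0.0166,-0.0268,-0.1406,-1],[-0.0083,0.0155,-0.0269,-0.1406,-1],[-0.0104,0.0142,-0.0268,-0.1406,-1],[-0.0123,0.0127,-0.0269,-0.1406,-1],[-0.0139,0.0108,-0.0268,-0.1406,-1]]
[[-0.0153,0.0087,-0.0269,-0.1406,-1],[-0.0164,0.0066,-0.0268,-0.1406,-1]]
[695.99632506 -72.94811182 649.98518217] -145.67153477803066
```

Emit:
{"op": "send_rows", "data": {"rows": [[0.006,0.0165,-0.027,-0.1406,-1],[0.004,0.017,-0.027,-0.1406,-1],[0.001,0.0175,-0.027,-0.1406,-1],[-0.001,0.0175,-0.027,-0.1406,-1],[-0.0035,0.017,-0.027,-0.1406,-1]]}}

```text
t: 7.45
ee_pos: [613.1, -164.4, 462.3]
orientation: [-0.592, -3.085, -0.0]
ft_force: [-0.4, -0.2, -1.3]
width: 13.8
```

Emit:
{"op": "send_rows", "data": {"rows": [[-0.006,0.0165,-0.027,-0.1406,-1],[-0.008,0.0155,-0.027,-0.1406,-1],[-0.0105,0.014,-0.027,-0.1406,-1],[-0.0125,0.0125,-0.027,-0.1406,-1],[-0.014,0.011,-0.027,-0.1406,-1]]}}

```text
t: 7.95
ee_pos: [672.2, -99.3, 597.1]
orientation: [0.506, -3.1, -0.0]
ft_force: [-0.3, 0.5, -1.8]
width: 13.9
```

Emit:
{"op": "send_rows", "data": {"rows": [[-0.0155,0.0085,-0.027,-0.1406,-1],[-0.0165,0.0065,-0.027,-0.1406,-1],[0,0,0,0,-1]]}}

```text
t: 8.25
ee_pos: [697.1, -72.3, 653.6]
orientation: [-0.931, 2.995, -0.003]
ft_force: [-0.3, -0.3, -1.4]
width: 13.6
```

```bash
cat > st.py <<'E'
from h import *
o=telemetry.get_obs(); p,R=pose(); print(round(o["t"],2),p.round(1),o["qpos"].round(3),round(o["width"],1),o["ft_force"].round(1)); print("toolz",R[:,2].round(3),"tilt",np.degrees(np.arccos(-R[2,2])).round(2),"az",np.degrees(np.arctan2(R[1,2],R[0,2])).round(1),"x",R[:,0].round(3))
E
python3 st.py
```

```text
8.25 [697.1 -72.3 653.6] [-0.121  0.384  0.929  0.     1.823 -2.294] 13.6 [-0.3 -0.3 -1.4]
toolz [ 0.006 -0.    -1.   ] tilt 0.33 az -2.2 x [-0.824 -0.567 -0.005]
```

Emit:
{"op": "send_rows", "data": {"rows": [[-0.0155,-0.013,-0.04,0,-1],[-0.0155,-0.013,-0.04,0,-1],[-0.0155,-0.013,-0.04,0,-1]]}}

```text
t: 8.55
ee_pos: [753.2, -80.1, 763.4]
orientation: [0.921, -3.003, -0.0]
ft_force: [0.7, -0.4, -0.1]
width: 13.9
```

```bash
python3 st.py
```

```text
8.55 [753.2 -80.1 763.4] [-0.122  0.595  0.365 -0.     2.182 -2.288] 13.9 [ 0.7 -0.4 -0.1]
toolz [-0.001 -0.    -1.   ] tilt 0.05 az -166.7 x [-0.828 -0.56   0.001]
```

Emit:
{"op": "send_rows", "data": {"rows": [[-0.0155,-0.013,-0.04,0,-1],[-0.0155,-0.013,-0.04,0,-1],[-0.0155,-0.013,-0.04,0,-1]]}}

```text
t: 8.85
ee_pos: [753.1, -79.9, 813.4]
orientation: [-0.912, 2.97, -0.023]
ft_force: [1.1, -0.8, -3.0]
width: 13.9
```

```bash
python3 st.py
```

```text
8.85 [753.1 -79.9 813.4] [-1.220e-01  6.810e-01  9.300e-02  1.000e-03  2.330e+00 -2.287e+00] 13.9 [ 1.1 -0.8 -3. ]
toolz [ 0.038 -0.004 -0.999] tilt 2.17 az -6.1 x [-0.827 -0.561 -0.029]
```

Emit:
{"op": "send_rows", "data": {"rows": [[-0.0155,-0.013,-0.04,0,-1],[-0.0155,-0.013,-0.04,0,-1],[-0.0155,-0.013,-0.04,0,-1]]}}

```text
t: 9.15
ee_pos: [719.9, -75.3, 865.4]
orientation: [-0.893, 2.896, -0.072]
ft_force: [-1.0, 0.2, -1.5]
width: 13.8
```

```bash
python3 st.py
```

```text
9.15 [719.9 -75.3 865.4] [-0.121  0.614  0.087  0.003  2.321 -2.289] 13.8 [-1.   0.2 -1.5]
toolz [ 0.119 -0.013 -0.993] tilt 6.88 az -6.1 x [-0.821 -0.564 -0.091]
```

Emit:
{"op": "send_rows", "data": {"rows": [[-0.0155,-0.013,-0.04,0,-1],[-0.0155,-0.013,-0.04,0,-1],[-0.0155,-0.013,-0.04,0,-1],[-0.0155,-0.013,-0.04,0,-1],[-0.0155,-0.013,-0.04,0,-1]]}}

```text
t: 9.65
ee_pos: [668.3, -69.3, 931.7]
orientation: [-0.865, 2.798, -0.132]
ft_force: [0.7, 0.5, -2.3]
width: 13.9
```

```bash
python3 st.py
```

```text
9.65 [668.3 -69.3 931.7] [-0.122  0.52   0.087  0.006  2.306 -2.288] 13.9 [ 0.7  0.5 -2.3]
toolz [ 0.225 -0.024 -0.974] tilt 13.09 az -6.0 x [-0.806 -0.566 -0.173]
```

Emit:
{"op": "send_rows", "data": {"rows": [[-0.014,-0.012,-0.045,0,-1],[-0.014,-0.012,-0.045,0,-1],[-0.014,-0.012,-0.045,0,-1],[-0.014,-0.012,-0.045,0,-1],[-0.014,-0.012,-0.045,0,-1]]}}

```text
t: 10.15
ee_pos: [586.5, -61.3, 1009.1]
orientation: [-0.831, 2.691, -0.194]
ft_force: [0.5, 0.7, -2.4]
width: 14.0
```

Emit:
{"op": "send_rows", "data": {"rows": [[-0.016,-0.013,-0.045,0,-1],[-0.016,-0.013,-0.045,0,-1],[-0.016,-0.013,-0.045,0,-1],[-0.016,-0.013,-0.045,0,-1],[-0.016,-0.013,-0.045,0,-1]]}}

```text
t: 10.65
ee_pos: [504.2, -50.7, 1073.0]
orientation: [-0.797, 2.579, -0.253]
ft_force: [0.2, -0.4, -1.8]
width: 13.6
```

```bash
python3 st.py
```

```text
10.65 [ 504.2  -50.7 1073. ] [-0.129  0.281  0.087  0.015  2.305 -2.286] 13.6 [ 0.2 -0.4 -1.8]
toolz [ 0.449 -0.047 -0.892] tilt 26.83 az -5.9 x [-0.744 -0.573 -0.344]
```

Emit:
{"op": "send_rows", "data": {"rows": [[-0.016,-0.013,-0.045,0,-1],[-0.016,-0.013,-0.045,0,-1],[0,0,0,0,-1]]}}

```text
t: 10.95
ee_pos: [465.5, -45.9, 1098.1]
orientation: [-0.782, 2.531, -0.277]
ft_force: [-0.3, 0.6, -2.1]
width: 14.0
```

```bash
python3 st.py
```

```text
10.95 [ 465.5  -45.9 1098.1] [-0.13   0.23   0.086  0.018  2.304 -2.285] 14.0 [-0.3  0.6 -2.1]
toolz [ 0.495 -0.051 -0.867] tilt 29.86 az -5.9 x [-0.725 -0.575 -0.38 ]
```

```bash
cat > soc.py <<'E'
from h import *
n=np.array([-.4965,.0524,.8665]);n/=np.linalg.norm(n)
up=np.array([0,0,1])-n*n[2]; up/=np.linalg.norm(up); ri=np.cross(up,n)
S=np.array([521.1,-17.0,141.7])
def ang(R): x=R[:,0]; return np.degrees(np.arctan2(x@up,x@ri))
E
python3 - <<'E'
from soc import *
p,R=pose(); print(ang(R), "want",130.3-180)
t=S+(60+115.5)*n; print(t)
# + turn about tool z = cw from outside = angle decreases
p,R=plan(p,R,t,np.radians(ang(R)-(130.3-180)),18,-1); print(p,ang(R))
E
```

```text
-49.637344073468675 want -49.69999999999999
[433.96774655  -7.80416902 293.76464777]
[[0.017,0.017,0.0378,0.0001,-1],[0.017,0.0169,0.0378,0.0001,-1],[0.017,0.0169,0.0378,0.0001,-1],[0.017,0.017,0.0378,0.0001,-1],[0.017,0.0169,0.0378,0.0001,-1]]
[[0.017,0.0169,0.0378,0.0001,-1],[0.0171,0.0169,0.0378,0.0001,-1],[0.017,0.017,0.0378,0.0001,-1],[0.0171,0.0169,0.0378,0.0001,-1],[0.0171,0.0169,0.0378,0.0001,-1]]
[[0.017,0.017,0.0378,0.0001,-1],[0.0171,0.0169,0.0377,0.0001,-1],[0.017,0.017,0.0378,0.0001,-1],[0.0171,0.0169,0.0377,0.0001,-1],[0.0171,0.0169,0.0378,0.0001,-1]]
[[0.017,0.017,0.0377,0.0001,-1],[0.0171,0.0169,0.0378,0.0001,-1],[0.017,0.017,0.0377,0.0001,-1]]
[433.95774873  -7.77782765 293.77962069] -49.74047636401368
```

Emit:
{"op": "send_rows", "data": {"rows": [[0.017,0.017,0.038,0,-1],[0.017,0.017,0.038,0,-1],[0.017,0.017,0.038,0,-1],[0.017,0.017,0.038,0,-1],[0.017,0.017,0.038,0,-1]]}}

```text
t: 11.45
ee_pos: [464.6, -37.2, 905.3]
orientation: [-0.784, 2.537, -0.273]
ft_force: [0.7, -0.5, -1.2]
width: 13.8
```

```bash
python3 st.py
```

```text
11.45 [464.6 -37.2 905.3] [-1.060e-01 -1.390e-01  1.052e+00  2.000e-03  1.715e+00 -2.276e+00] 13.8 [ 0.7 -0.5 -1.2]
toolz [ 0.489 -0.05  -0.871] tilt 29.45 az -5.9 x [-0.728 -0.574 -0.375]
```

Emit:
{"op": "send_rows", "data": {"rows": [[0.017,0.017,0.038,0,-1],[0.017,0.017,0.038,0,-1],[0.017,0.017,0.038,0,-1],[0.017,0.017,0.038,0,-1],[0.017,0.017,0.038,0,-1]]}}

```text
t: 11.95
ee_pos: [455.0, -26.1, 681.0]
orientation: [-0.784, 2.537, -0.273]
ft_force: [0.1, -1.0, -1.5]
width: 13.9
```

```bash
python3 st.py
```

```text
11.95 [455.  -26.1 681. ] [-0.077 -0.265  1.626 -0.013  1.267 -2.247] 13.9 [ 0.1 -1.  -1.5]
toolz [ 0.489 -0.05  -0.871] tilt 29.43 az -5.9 x [-0.728 -0.574 -0.375]
```

```bash
python3 - <<'E'
from soc import *
p,R=pose(); print(ang(R), "want",130.3-180)
t=S+(60+115.5)*n
p,R=plan(p,R,t,np.radians(ang(R)-(130.3-180)),9,-1)
E
```

```text
-49.65389790811096 want -49.69999999999999
[[0.0167,0.0164,0.0362,0.0001,-1],[0.0167,0.0164,0.0362,0.0001,-1],[0.0167,0.0164,0.0362,0.0001,-1],[0.0167,0.0164,0.0362,0.0001,-1],[0.0167,0.0165,0.0363,0.0001,-1]]
[[0.0166,0.0164,0.0362,0.0001,-1],[0.0167,0.0165,0.0363,0.0001,-1],[0.0167,0.0164,0.0362,0.0001,-1],[0.0166,0.0165,0.0363,0.0001,-1]]
```

Emit:
{"op": "send_rows", "data": {"rows": [[0.0165,0.0165,0.036,0,-1],[0.0165,0.0165,0.036,0,-1],[0.0165,0.0165,0.036,0,-1],[0.0165,0.0165,0.036,0,-1],[0.0165,0.0165,0.036,0,-1]]}}

```text
t: 12.45
ee_pos: [443.2, -15.1, 467.5]
orientation: [-0.784, 2.537, -0.273]
ft_force: [0.3, -0.5, -2.4]
width: 13.9
```

Emit:
{"op": "send_rows", "data": {"rows": [[0.0165,0.0165,0.036,0,-1],[0.0165,0.0165,0.036,0,-1],[0.0165,0.0165,0.036,0,-1],[0.0165,0.0165,0.036,0,-1],[0,0,0,0,-1]]}}

```text
t: 12.95
ee_pos: [430.8, -6.3, 292.9]
orientation: [-0.788, 2.549, -0.269]
ft_force: [-0.3, 0.6, -1.9]
width: 13.8
```

Emit:
{"op": "send_rows", "data": {"rows": [[0,0,0,0,-1]]}}

```text
t: 13.05
ee_pos: [434.8, -6.5, 298.7]
orientation: [-0.784, 2.538, -0.273]
ft_force: [0.9, 0.6, -1.1]
width: 13.8
```

```bash
python3 st.py; python3 - <<'E'
from soc import *
import pickle
d={k:dict(get_image(k)) for k in("wrist","top","side")}; pickle.dump(d,open("i5.pkl","wb"))
cv2.imwrite("pics/w5.png",cv2.resize(d["wrist"]["color"],(800,600)))
crop(d["side"],180,140,320,260,5,"pics/s5.png")
p,R=pose(); print(p, S+175.5*n, ang(R), R.T@(S+175.5*n-p))
E
```

```text
13.05 [434.8  -6.5 298.7] [-0.021  0.013  2.273 -0.119  0.346 -2.09 ] 13.8 [ 0.9  0.6 -1.1]
toolz [ 0.488 -0.05  -0.871] tilt 29.39 az -5.9 x [-0.728 -0.574 -0.375]
[436.25384545  -6.62295608 301.32946151] [433.96774655  -7.80416902 293.76464777] -49.67507316670732 [5.20750764 2.5539484  5.49610143]
```

View pics/w5.png

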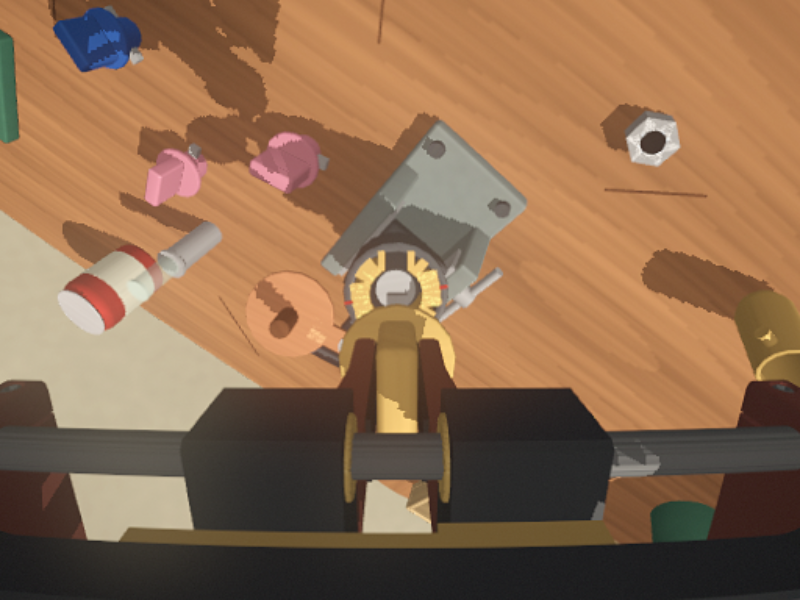

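View pics/s5.png

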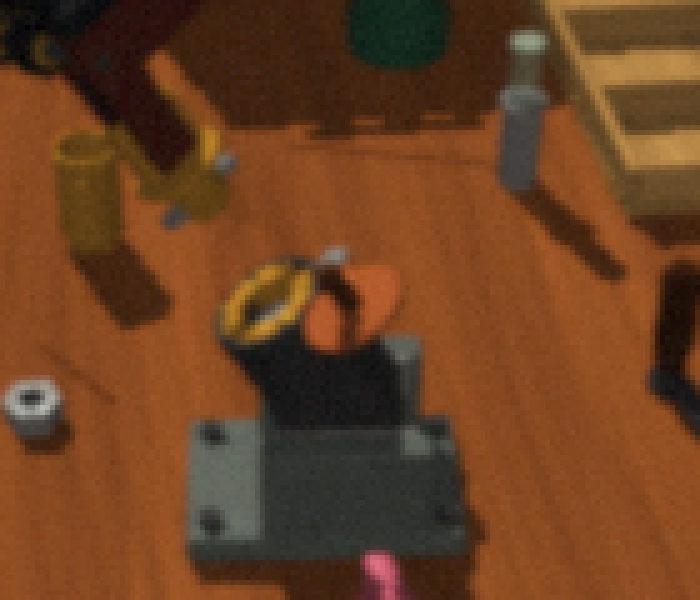

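```bash
cat > m5.py <<'E'
from soc import *
import pickle,sys
d=pickle.load(open(sys.argv[1],"rb")); r=d["wrist"]
p,R=pose()
P,uv=cloud(r); hsv=cv2.cvtColor(r["color"],cv2.COLOR_BGR2HSV); H=hsv[uv[:,1],uv[:,0]].astype(int)
Q=(P-p)@R  # tool frame
b=(H[:,0]>15)&(H[:,0]<32)&(H[:,1]>80)&(np.abs(Q[:,2]-83)<7)&(np.hypot(Q[:,0],Q[:,1])<30)
B=Q[b]; print("brim z",np.median(B[:,2]),b.sum()); B=B[abs(B[:,2]-np.median(B[:,2]))<1.5]
from scipy.optimize import least_squares
h=cv2.convexHull(B[:,:2].astype(np.float32))[:,0]; print("brim ext",B.min(0),B.max(0))
hh=h[(h[:,0]>6)]; f=lambda x:np.hypot(hh[:,0]-x[0],hh[:,1]-x[1])-24; s=least_squares(f,[0,0]); print("brim centre tool",s.x,np.abs(s.fun).max(),len(hh))
t=(H[:,0]>15)&(H[:,0]<32)&(H[:,1]>80)&(abs(Q[:,1])<12)&(Q[:,2]<75)&(Q[:,2]>40)&(abs(Q[:,0])<25); T=Q[t]; 
if t.sum(): print("handle",t.sum(),T.min(0),T.max(0),np.percentile(T[:,2],5))
# flange plane
q=P-S; m=(np.linalg.norm(q,axis=1)<36)&(H[:,0]>15)&(H[:,0]<32)&(H[:,1]>90)&(abs(q@n)<5); C=P[m]
for it in range(8):
    cc=C.mean(0); nn=np.linalg.svd(C-cc)[2][2]; nn*=np.sign(nn[2]); e=(C-cc)@nn; C=C[abs(e)<max(.8,2.5*np.median(abs(e)))]
print("flange",cc,nn,len(C),"dist of S from it",(S-cc)@nn,"angle to tool z deg",np.degrees(np.arccos(-nn@R[:,2])))
c=r["color"].astype(int); mk=((c[:,:,2]-c[:,:,1]>70)&(c[:,:,2]-c[:,:,0]>70)&(hsv[:,:,0]<7)|((hsv[:,:,0]>174)&(c[:,:,2]-c[:,:,1]>70))).astype(np.uint8)
N,l,st,ce=cv2.connectedComponentsWithStats(mk)
o,dd,_=rays(r,ce); X=o+dd*(((cc-o)@nn)/(dd@nn))[:,None]
for i in range(1,N):
    if np.linalg.norm(X[i]-S)<40: print(st[i],ce[i],X[i])
crop(r,200,140,310,260,6,"pics/w5c.png")
E
python3 m5.py i5.pkl
```

```text
brim z 88.00721563448609 1238
brim ext [ -5.19591373 -20.70687667  86.51827433] [24.96625362 26.30506084 89.5047167 ]
brim centre tool [0.81888061 2.80717146] 0.509176285473842 21
handle 1721 [-11.40274171  -4.58486255  50.57230843] [20.5341349  10.08220371 74.96721202] 53.23463525003802
flange [516.30727845 -20.20081672 138.83786541] [-0.49837215  0.05296815  0.86534362] 695 dist of S from it 0.2577123019251993 angle to tool z deg 0.3164533857704297
[282 182   5   3  11] [283.90909091 183.18181818] [503.66220205   4.36083276 130.05183067]
[221 192   4   3   9] [222.66666667 193.33333333] [538.3018186  -37.21483628 152.54648612]
```

View pics/w5c.png

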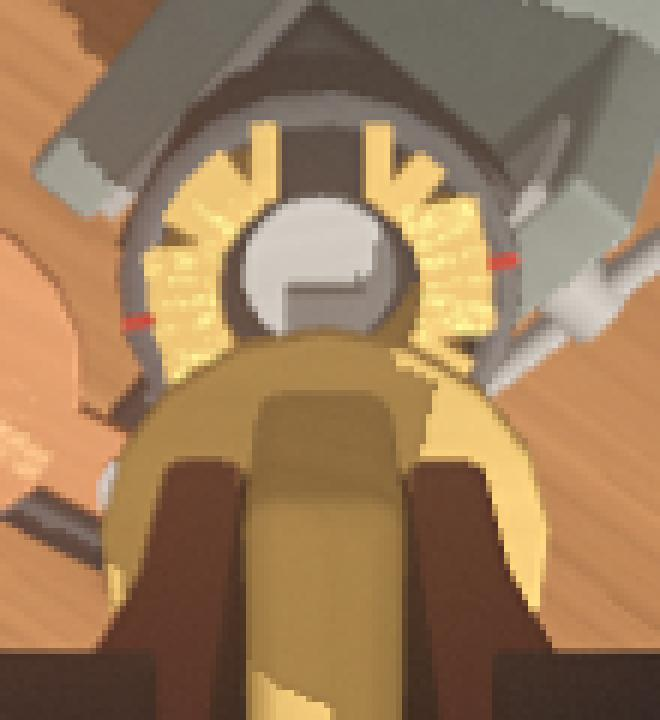

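```bash
python3 - <<'E'
from soc import *
p,R=pose(); print(p)
A=np.array([503.66,4.36,130.05]);B=np.array([538.30,-37.21,152.55]); x=B-A; print("red ang",np.degrees(np.arctan2(x@up,x@ri)),np.linalg.norm(x),"tool",ang(R))
s=((A+B)/2-p)@R; print("socket in tool",s,"move",s-np.array([.82,2.81,120]))
# camera-in-tool now vs before
r=get_image("wrist"); Rc,t=cam(r); c=-Rc.T@t; p,R=pose(); print("cam in tool",R.T@(c-p))
E
```

```text
[436.25384545  -6.62295608 301.32946151]
red ang 49.95416997938846 58.60242742412634 tool -49.67507316670732
socket in tool [  4.88883334   2.67450437 181.25389987] move [ 4.06883334 -0.13549563 61.25389987]
cam in tool [ 71.83627521   0.38307626 -81.54791956]
```

Emit:
{"op": "send_rows", "data": {"rows": [[0.004,0,0.012,0,-1],[0,0,0.017,0,-1],[0,0,0.012,0,-1],[0,0,0.004,0,-1],[0,0,0,0,-1]]}}

```text
t: 13.75
ee_pos: [454.4, -11.2, 259.0]
orientation: [-0.783, 2.535, -0.274]
ft_force: [0.1, -0.0, -2.1]
width: 14.0
```

Emit:
{"op": "send_rows", "data": {"rows": [[0,0,0,0,-1]]}}

```text
t: 13.85
ee_pos: [454.1, -11.1, 259.2]
orientation: [-0.783, 2.535, -0.274]
ft_force: [-0.2, -0.5, -2.4]
width: 13.9
```

```bash
python3 st.py; python3 - <<'E'
from soc import *
import pickle
d={k:dict(get_image(k)) for k in("wrist","side")}; pickle.dump(d,open("i6.pkl","wb"))
crop(d["side"],200,170,300,260,6,"pics/s6.png")
E
python3 m5.py i6.pkl
```

```text
13.85 [454.1 -11.1 259.2] [-0.033  0.131  2.276 -0.156  0.221 -2.06 ] 13.9 [-0.2 -0.5 -2.4]
toolz [ 0.491 -0.051 -0.869] tilt 29.61 az -5.9 x [-0.727 -0.574 -0.377]
brim z 86.53691084793286 1250
brim ext [ -7.72608325 -22.88171053  85.09226397] [22.36601394 24.3684211  88.03543136]
brim centre tool [-1.8076396   0.55987525] 0.38349176903985693 21
handle 1734 [-13.98222651  -6.47898068  47.90884137] [18.04389738  8.1096052  74.70391406] 51.660067010922866
flange [511.95010524 -23.57226968 136.5707907 ] [-0.50219914  0.04881471  0.86337312] 692 dist of S from it 0.15417565891962448 angle to tool z deg 0.7140368105191469
[288 199   6   3  14] [290.42857143 200.14285714] [503.57978624   4.19640887 130.13199057]
[216 211   5   3  15] [218. 212.] [538.24081665 -37.35926903 152.6428464 ]
```

View pics/w5c.png

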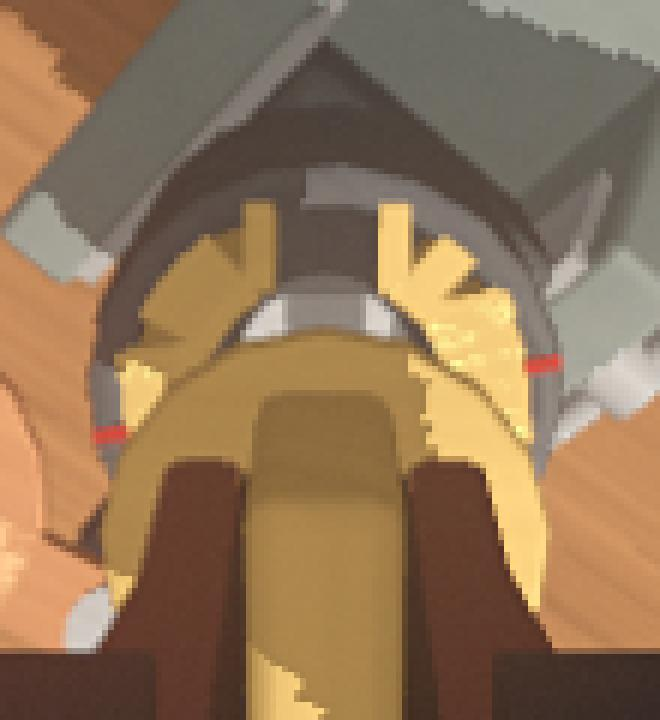

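View pics/s6.png

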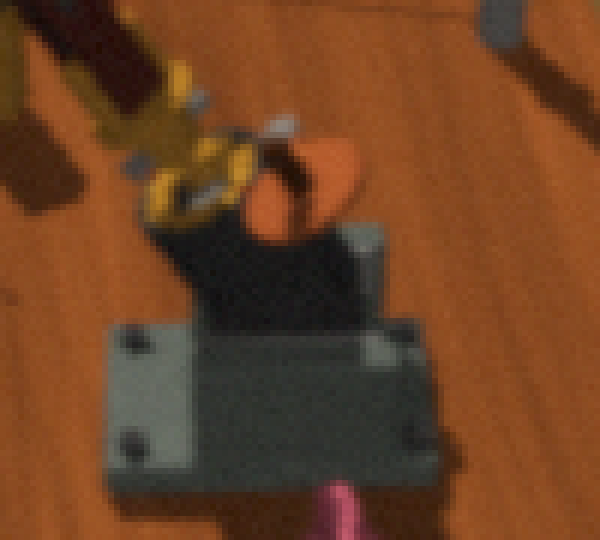

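```bash
python3 - <<'E'
from soc import *
p,R=pose(); print(p)
A=np.array([503.58,4.196,130.13]);B=np.array([538.24,-37.36,152.64]); x=B-A; print("red ang",np.degrees(np.arctan2(x@up,x@ri)),np.linalg.norm(x),"tool",ang(R))
s=((A+B)/2-p)@R; print("move",s-np.array([-1.81,.56,118.5]))
E
```

```text
[454.00173455 -11.07828785 259.07150701]
red ang 49.97933970784092 58.608163561060344 tool -49.660668008315845
move [ 0.76120167  0.34830755 16.9813484 ]
```

Emit:
{"op": "send_rows", "data": {"rows": [[0.0007,0.0003,0.008,0,-1],[0,0,0.008,0,-1],[0,0,0.006,0,-1],[0,0,0.005,0,-1],[0,0,0,0,-1]]}}

```text
t: 14.45
ee_pos: [466.4, -12.6, 233.4]
orientation: [-0.784, 2.537, -0.273]
ft_force: [-0.4, 0.2, -2.8]
width: 14.1
```

```bash
python3 st.py
```

```text
14.45 [466.4 -12.6 233.4] [-0.037  0.209  2.27  -0.214  0.154 -2.003] 14.1 [-0.4  0.2 -2.8]
toolz [ 0.489 -0.05  -0.871] tilt 29.43 az -5.9 x [-0.728 -0.574 -0.375]
```

Emit:
{"op": "send_rows", "data": {"rows": [[0,0,0.004,0,-1],[0,0,0.004,0,-1],[0,0,0,0,-1]]}}

```text
t: 14.75
ee_pos: [470.1, -13.0, 227.1]
orientation: [-0.784, 2.537, -0.274]
ft_force: [-4.8, 0.2, 3.9]
width: 13.7
```

```bash
python3 st.py; python3 - <<'E'
from h import *
r=get_image("wrist"); crop(r,190,150,320,260,6,"pics/w7.png"); r=get_image("side"); crop(r,200,170,300,260,6,"pics/s7.png")
E
```

```text
14.75 [470.1 -13.  227.1] [-0.037  0.229  2.267 -0.24   0.136 -1.978] 13.7 [-4.8  0.2  3.9]
toolz [ 0.49  -0.051 -0.871] tilt 29.48 az -5.9 x [-0.727 -0.574 -0.376]
```

View pics/w7.png

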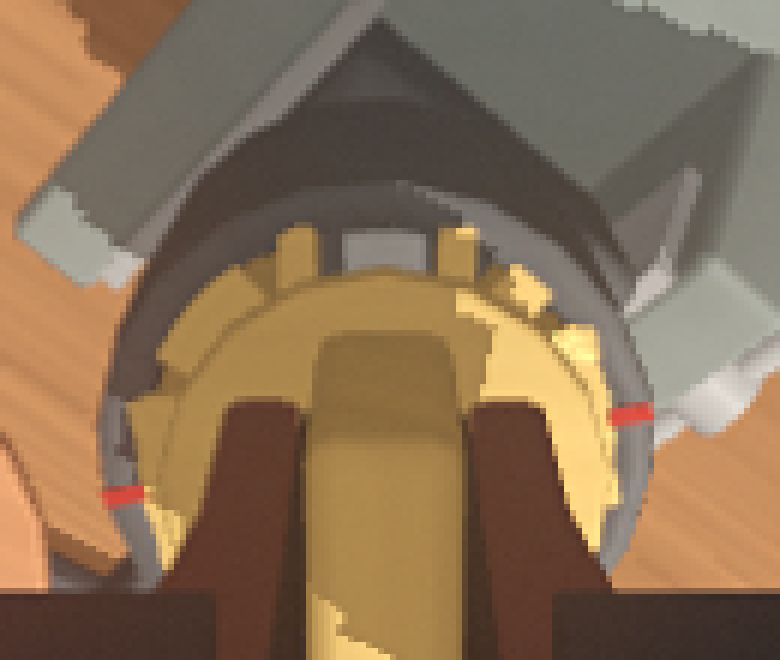

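View pics/s7.png

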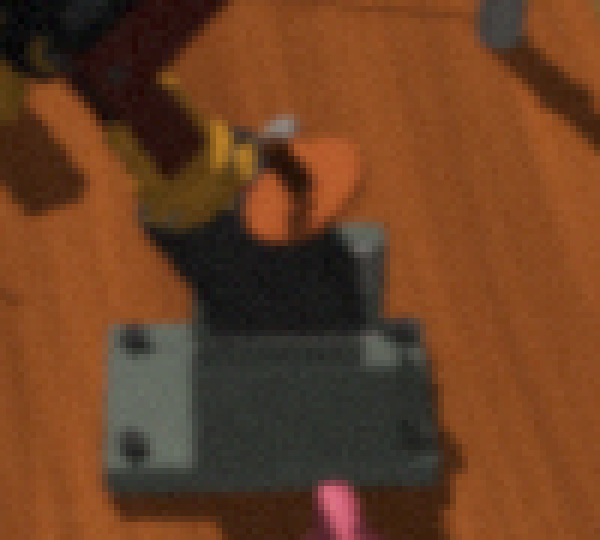

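Emit:
{"op": "send_rows", "data": {"rows": [[0,0,0.004,0,-1],[0,0,0.0035,0,-1],[0,0,0,0,-1]]}}

```text
t: 15.15
ee_pos: [473.7, -13.4, 220.8]
orientation: [-0.784, 2.536, -0.274]
ft_force: [-6.7, 0.5, 7.0]
width: 13.7
```

```bash
python3 st.py; python3 - <<'E'
from h import *
import pickle
d={"wrist":dict(get_image("wrist"))}; pickle.dump(d,open("i8.pkl","wb"))
E
python3 m5.py i8.pkl
```

```text
15.15 [473.7 -13.4 220.8] [-0.038  0.248  2.264 -0.271  0.12  -1.947] 13.7 [-6.7  0.5  7. ]
toolz [ 0.49  -0.051 -0.87 ] tilt 29.5 az -5.9 x [-0.727 -0.574 -0.376]
brim z 86.6374706408776 1281
brim ext [ -7.3181075  -22.82354268  85.22426815] [22.82161692 24.34966178 88.12995118]
brim centre tool [-1.6154245   0.68219096] 0.4377368451773336 18
handle 1740 [-13.37930645  -6.42959702  48.78631413] [18.20400456  8.25026978 74.90197368] 51.712374979214694
flange [516.58099945 -27.19682656 139.43857142] [-0.49577808  0.05471621  0.86672385] 405 dist of S from it 0.2775443954321071 angle to tool z deg 0.46581123755098414
[293 221   8   4  25] [296.56 222.56] [503.86862137   4.12960169 130.18927937]
[205 235   8   4  23] [208.65217391 236.52173913] [538.41168273 -37.39708246 152.56996699]
```

View pics/w5c.png

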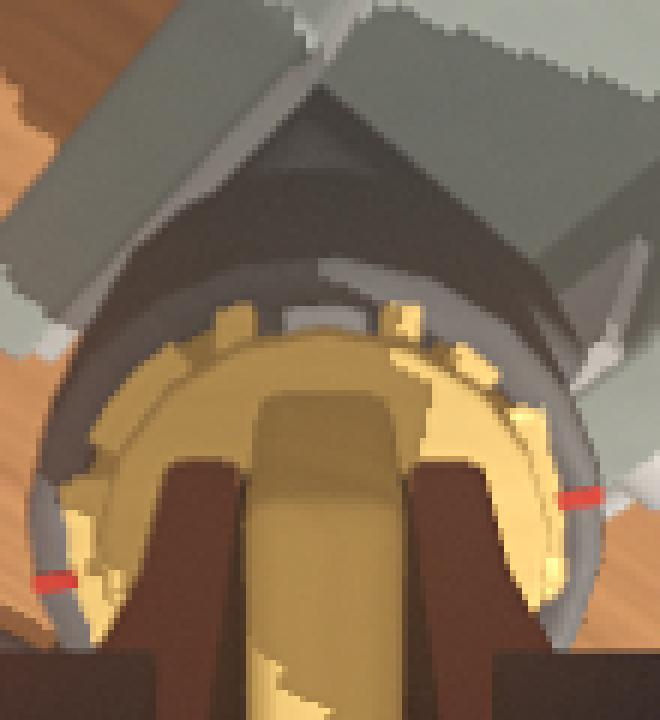

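```bash
python3 - <<'E'
from soc import *
p,R=pose()
m=(np.array([503.87,4.13,130.19])+np.array([538.41,-37.4,152.57]))/2
s=(m-p)@R; print(s, "brim top height",s[2]-86.64,"depth",32-(s[2]-86.64),"move xy",s[:2]-[-1.6,.68]); o=telemetry.get_obs(); print(o["ft_force"],o["ft_force"]@n)
E
```

```text
[-2.77154135 -0.18852993 92.62286465] brim top height 5.982864650052335 depth 26.017135349947665 move xy [-1.17154135 -0.86852993]
[-7.3876643   0.46657745  6.45852809] 9.288365838887396
```

Emit:
{"op": "send_rows", "data": {"rows": [[0,0,0,0.1,-1],[0,0,0,0.14,-1],[0,0,0,0.14,-1],[0,0,0,0,-1]]}}

```text
t: 15.6
ee_pos: [474.3, -13.3, 221.5]
orientation: [-0.283, 2.617, -0.145]
ft_force: [-5.5, 1.1, 7.9]
width: 13.7
```

```bash
python3 st.py; python3 -c "
from soc import *
p,R=pose();print(ang(R));print(telemetry.get_obs()['moment'])"
```

```text
15.6 [474.3 -13.3 221.5] [-0.038  0.247  2.264 -0.27   0.119 -1.564] 13.7 [-5.5  1.1  7.9]
toolz [ 0.492 -0.05  -0.869] tilt 29.61 az -5.9 x [-0.853 -0.226 -0.469]
-71.66359203035007
[ 0.15212004  0.51975953 -0.01732557]
```

Emit:
{"op": "send_rows", "data": {"rows": [[0,0,0,0.14,-1],[0,0,0,0.14,-1],[0,0,0,0.14,-1],[0,0,0,0.14,-1],[0,0,0,0.14,-1]]}}

```text
t: 16.1
ee_pos: [474.5, -13.3, 221.7]
orientation: [0.633, 2.55, 0.098]
ft_force: [-5.4, 1.6, 7.1]
width: 13.7
```

Emit:
{"op": "send_rows", "data": {"rows": [[0,0,0,0.14,-1],[0,0,0,0.14,-1],[0,0,0,0.04,-1],[0,0,0,0,-1]]}}

```text
t: 16.5
ee_pos: [474.5, -13.3, 221.7]
orientation: [1.03, 2.43, 0.206]
ft_force: [-5.1, 1.6, 7.5]
width: 13.7
```

```bash
python3 st.py; python3 -c "
from soc import *
p,R=pose();print(ang(R));print(telemetry.get_obs()['moment'])
r=get_image('wrist'); crop(r,190,150,320,260,6,'pics/w9.png')"
```

```text
16.5 [474.5 -13.3 221.7] [-0.038  0.247  2.263 -0.27   0.119 -0.547] 13.7 [-5.1  1.6  7.5]
toolz [ 0.492 -0.05  -0.869] tilt 29.65 az -5.8 x [-0.596  0.708 -0.378]
-129.94248809050316
[0.08094338 0.43412058 0.10071435]
```

View pics/w9.png

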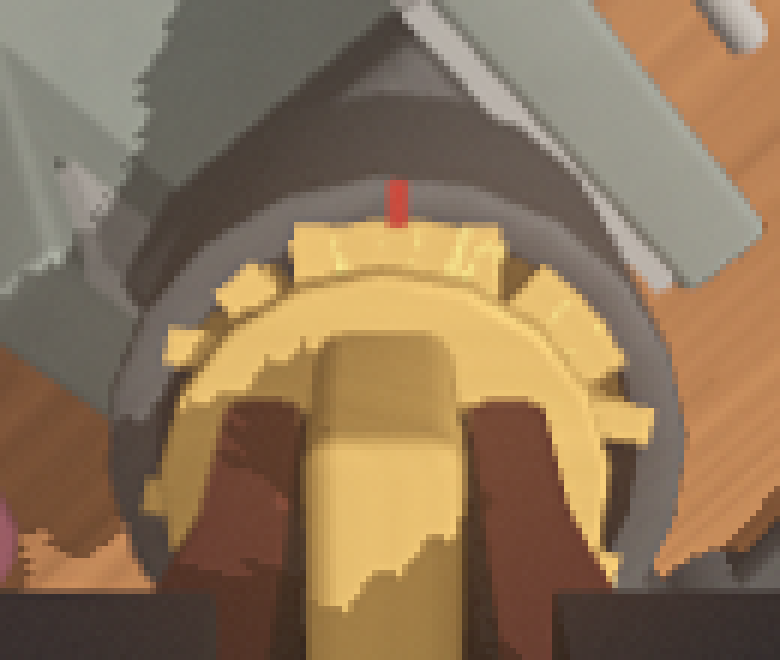

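Emit:
{"op": "send_rows", "data": {"rows": [[0,0,-0.003,0,-1],[0,0,-0.003,0,-1],[0,0,-0.002,0,-1],[0,0,0,0,-1]]}}

```text
t: 16.95
ee_pos: [470.7, -12.9, 228.3]
orientation: [1.029, 2.431, 0.205]
ft_force: [-1.3, 1.0, 2.3]
width: 14.3
```

```bash
python3 st.py; python3 -c "
from soc import *
import pickle
print(telemetry.get_obs()['moment'])
pickle.dump({'wrist':dict(get_image('wrist'))},open('i10.pkl','wb'))"; python3 m5.py i10.pkl
```

```text
16.95 [470.7 -12.9 228.3] [-0.037  0.226  2.266 -0.238  0.137 -0.58 ] 14.3 [-1.3  1.   2.3]
toolz [ 0.492 -0.05  -0.869] tilt 29.62 az -5.8 x [-0.597  0.708 -0.378]
[0.23269502 0.22968004 0.10979696]
brim z 86.6696830022941 1277
brim ext [ -6.69104064 -23.73391807  85.18443957] [23.37119838 23.88720614 88.15386921]
brim centre tool [-0.74427371  0.16493413] 0.31984665547488333 19
handle 1755 [-13.07387164  -6.91321907  50.34129634] [19.0324432   8.00260261 74.82523387] 51.808742995044895
flange [512.70537785  -1.57421521 135.53487031] [-0.49423906  0.04676113  0.86806748] 668 dist of S from it 0.4814713253987041 angle to tool z deg 0.2603802678318968
[255 177   3   8  23] [255.95652174 180.34782609] [503.88792376   3.95363803 130.21682881]
```

Emit:
{"op": "send_rows", "data": {"rows": [[0,0,-0.0005,0,-1],[0,0,0,0,-0.5],[0,0,0,0,-0.3],[0,0,0,0,-0.2],[0,0,0,0,-0.2]]}}

```text
t: 17.5
ee_pos: [469.8, -13.0, 228.3]
orientation: [1.03, 2.433, 0.204]
ft_force: [0.1, 0.2, -0.3]
width: 35.0
```

```bash
python3 st.py; python3 -c "
from soc import *
import pickle
pickle.dump({'wrist':dict(get_image('wrist'))},open('i11.pkl','wb'))"; python3 m5.py i11.pkl
```

```text
17.5 [469.8 -13.  228.3] [-0.037  0.225  2.267 -0.236  0.138 -0.582] 35.0 [ 0.1  0.2 -0.3]
toolz [ 0.49  -0.051 -0.87 ] tilt 29.53 az -5.9 x [-0.597  0.708 -0.378]
brim z 86.98927289199709 2243
brim ext [-23.27926655 -19.67406536  85.50741955] [23.13976214 21.18798869 88.48868583]
brim centre tool [-1.41308671  1.05962533] 1.440525034331852 20
handle 1705 [-13.39236022  -6.27268079  51.3576348 ] [18.49473443  7.73724824 74.90188001] 52.28017944136629
flange [511.70287205  -1.2851821  134.95921894] [-0.4938576   0.05013706  0.86809616] 647 dist of S from it 0.4229083534637339 angle to tool z deg 0.23765140648580152
[256 178   3   7  21] [257. 181.] [503.85093445   3.91439027 130.19197018]
```

View pics/w5c.png

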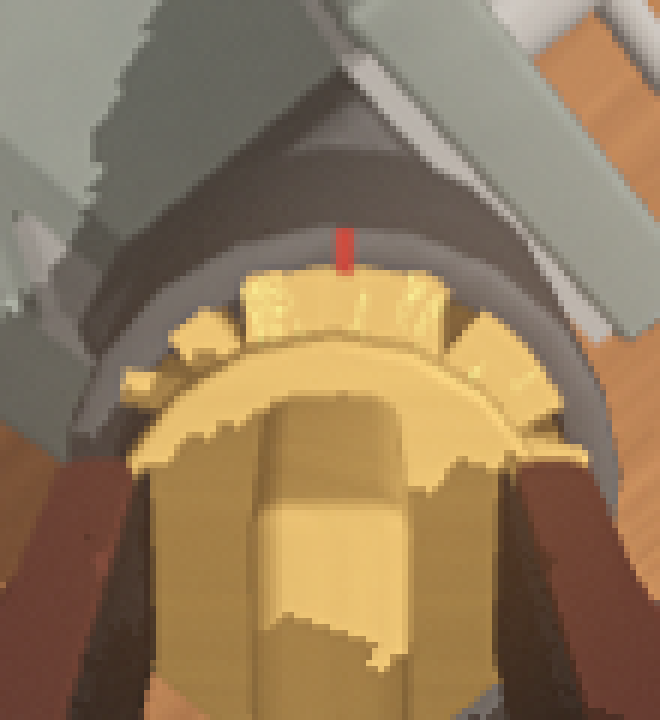

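Emit:
{"op": "send_rows", "data": {"rows": [[0,0,-0.01,0,-0.2],[0,0,-0.025,0,-0.2],[0,0,-0.035,0,-0.2],[0,0,-0.035,0,-0.2],[0,0,-0.03,0,-0.2]]}}

```text
t: 18.05
ee_pos: [402.7, -6.0, 347.0]
orientation: [1.029, 2.433, 0.205]
ft_force: [0.4, -0.3, 0.0]
width: 34.9
```

Emit:
{"op": "send_rows", "data": {"rows": [[0,0,0,0,-0.2],[0,0,0,0,-0.2]]}}

```text
t: 18.25
ee_pos: [403.8, -6.1, 346.2]
orientation: [1.029, 2.431, 0.205]
ft_force: [-0.0, -0.8, -0.7]
width: 35.3
```

```bash
python3 st.py; cat > m12.py <<'E'
from soc import *
import pickle
d={k:dict(get_image(k)) for k in("wrist","side","top")}; pickle.dump(d,open("i12.pkl","wb"))
cv2.imwrite("pics/w12.png",cv2.resize(d["wrist"]["color"],(800,600))); crop(d["side"],180,140,320,260,5,"pics/s12.png")
r=d["wrist"]; P,uv=cloud(r); hsv=cv2.cvtColor(r["color"],cv2.COLOR_BGR2HSV); H=hsv[uv[:,1],uv[:,0]].astype(int)
br=(H[:,0]>15)&(H[:,0]<32)&(H[:,1]>80); q=P-S; h=q@n; rad=np.linalg.norm(q-np.outer(h,n),axis=1)
f=P[br&(abs(h)<3)&(rad>24.5)&(rad<34)]; h0=np.median((f-S)@n); print("flange h",h0,len(f))
b=br&(h>10)&(h<20)&(rad<30); B=q[b]; hb=np.median(B@n); print("brim h rel flange",hb-h0,"depth",32-(hb-h0),b.sum())
B=B[abs(B@n-hb)<1.5]; (x,y),rr=cv2.minEnclosingCircle(np.c_[B@ri,B@up].astype(np.float32)); print("brim c (ri,up)",x,y,rr); nn=np.linalg.svd(B-B.mean(0))[2][2]; print("tilt err deg",np.degrees(np.arccos(abs(nn@n))))
t=br&(h>44)&(h<52)&(rad<24); T=q[t]; 
if t.sum()>20: 
    xy=np.c_[T@ri,T@up]; w,V=np.linalg.eigh(np.cov(xy.T)); print("handle ang (want 50)",np.degrees(np.arctan2(V[1,1],V[0,1])),xy.mean(0),t.sum(),np.median(T@n)-h0)
k=(H[:,0]<15)&(h>14)&(h<33)&(np.linalg.norm(q-42*up-35*ri-20*n,axis=1)<35); v=q[k].mean(0)-42*up; print("cover th",np.arctan2(v@ri,-v@up),k.sum())
E
python3 m12.py
```

```text
18.25 [403.8  -6.1 346.2] [-0.022 -0.139  2.273 -0.084  0.493 -0.729] 35.3 [-0.  -0.8 -0.7]
toolz [ 0.492 -0.051 -0.869] tilt 29.65 az -5.9 x [-0.596  0.708 -0.379]
flange h -0.4566438212159919 191
brim h rel flange 14.033843713839174 depth 17.966156286160825 951
brim c (ri,up) 1.2263284921646118 -0.9733771681785583 23.779638290405273
tilt err deg 0.2745092383072753
handle ang (want 50) 50.2833896949189 [ 0.69178613 -1.47912878] 507 47.729197601913306
cover th 1.7177599818667197 141
```

View pics/w12.png

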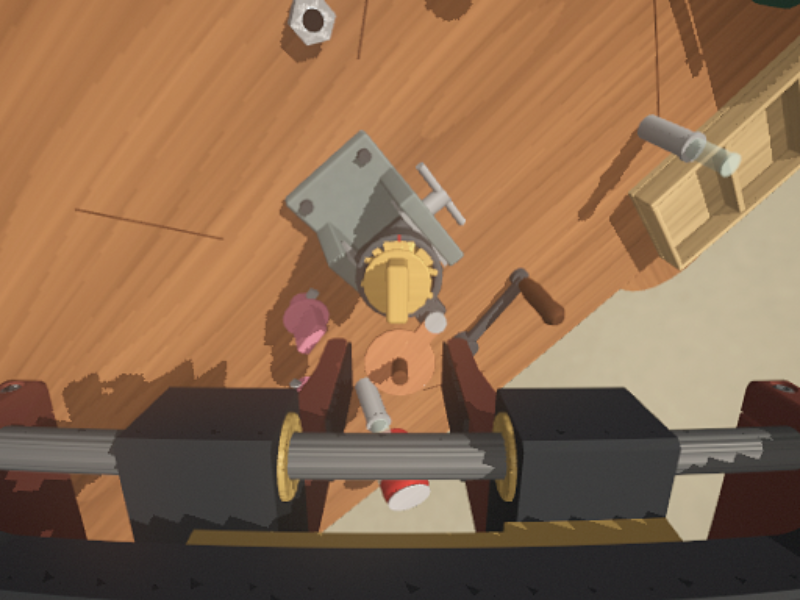

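View pics/s12.png

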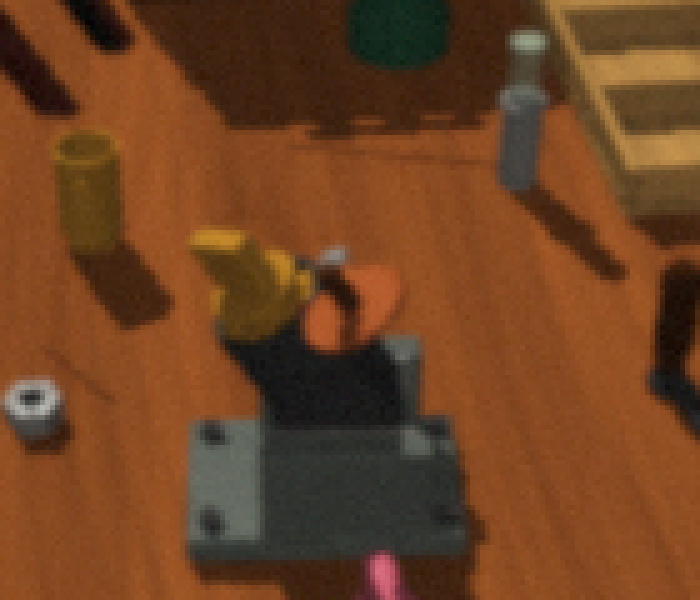

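The wrist view shows the cap seated at about (398,275), in line with the red mark. The cover is swung aside at (400,362). The cap sits 18.0 mm deep with its handle at 50.3° (target 50°), tilt error 0.3°, and the cover is at about 1.72 rad. The side view shows the cap standing free and the bystanders in place. I'm handing the job in.

```bash
python3 -c "
from workcell import ctrl,telemetry
print(ctrl.close_job(), telemetry.get_obs()['t'])"
```

```text
the job is handed in; nothing more can be done
the job is handed in; nothing more can be done
```

The cap is locked in the oil mouth and released, and the dust cover is swung aside. I handed the job in at about 18.4 s of the 61 s allowed; no verdict is reported.

**How it was done**
- **Cover:** I caged the knob between the part-open fingers and swung the cover through an arc.
- **Tilting the tool:** I gripped the cap by its handle with the tool upright. The rows cannot tilt the tool, so I pushed the arm past the top of its reach until the tool leaned 30° and matched the socket axis.
- **Fitting the cap:** I passed the lugs through the notches and pressed to about 25–26 mm deep. I turned it 80° clockwise, so the handle stood in line with the red lines. I then let it spring back to 18 mm and opened the fingers.

**Last checks, from wrist depth after backing off**
- **Cap depth:** 18.0 mm (nominal 18).
- **Handle direction:** 50.3°, against about 50° measured for the socket's red lines.
- **Axis error:** 0.3°.
- **Cap centre:** 1.2–1.6 mm off the socket axis, within the 2 mm calibration error.
- **Cover angle:** about 1.72 rad; earlier readings of the same position were 1.76 and 1.96.
- **Robot:** no contact, wrist force near 0. The bystanders showed no visible movement in the pictures, but I did not measure each one.

**Not fully certain**
- **Joint 3:** while I tilted the tool it read 0.086–0.087 against its stated limit of 0.09. I took that as rounding or sensor noise at the limit.
- **Turn:** I did not drive it on to the hard stop, which can lie up to 9° beyond.
- **Lock:** I did not test it with a pull.

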